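# Load the test tray under the instrument riser

## Robot

A 6-joint arm with a two-finger parallel gripper is mounted at the origin on the work surface. World frame = base frame: x ahead of the robot, y to its left, z up, the work surface at z = 0. Lengths are in m, angles in degrees, forces in N, time in s.
With the tool pointing down it reaches from about 0.25 to 0.725 m from the base axis. Payload 9.7 kg.
Tool frame: the origin (TCP) lies midway between the tips of the shut fingers; the grasp point (between the pads) lies 19 mm behind it; z points along the fingers, y is the line along which they close (so a half turn about z gives the same grasp; the last joint's range is limited). The gripper opens to 85 mm and grips with 20 to 120 N. Pads are 22 mm wide; open, the fingers measure 114 mm over their backs; the gripper's body (76 mm by 85 mm) begins 54 mm behind the grasp point. The pads swing forward as they close: fully open they stand 13 mm farther back than shut.
Start: joints at [-76.834, 4.979, 10.078, 95.1, 0, 90], TCP at [0.125, -0.536, 0.231] pointing down, gripper open.
Joint ranges: [-179.16, 179.16], [-48.56, 103.87], [-65.8, 70.77], [-126.05, 130.52], [-82.76, 87.17], [-180, 180]. Speed limits (degrees/s): [127.2, 127.2, 147.25, 180, 180, 180].

## Interface

Orientations are given as [roll, pitch, yaw] about the fixed x, y, z axes, in that order (R = Rz(yaw) Ry(pitch) Rx(roll)).
In Python, from workcell import bot gives the robot as it stands. The module is installed in compiled form; this text tells all that it offers.
- The arm moves only by the tool send_rows, never from a script. Its argument "moves" is one flat list of numbers, 7 for each row, row after row: the shift along the world's x, y, z normalised to -1 to 1, where 1 is 0.025 m, then the turn, a rotation vector about the world's x, y, z normalised to -1 to 1, where 1 is 0.15 rad, then the closure, from -1 (fully open) to 1 (shut), so that 0 is half open. A call has 1 to 8 rows; each row shifts and turns the commanded pose from where the row before left it; what a row does not reach is not made up. A row lasts 1/8 s, in which the tool goes at most 62.5 mm and 10.7 degrees, less where a joint would pass 70% of its speed; a pose out of reach is approached as far as the arm can. A call with a number of a shift or a turn outside -1 to 1 is refused whole. A call with a gripper value outside its range is refused whole. The fingers move at their own pace and stop on an object; "squeeze" is the grip in N (left out, the last holds). Time passes only in rows, so rows that do not move let the fingers close. It gives the time, the measured TCP pose, the force, the opening and the grip force at its end, in the units of the state.
- bot.get_obs(): the state, without advancing time (a new reading comes with each control period).
- bot.camera(name): name is "scene" or "top" or "wrist"; returns a dict with "color" (480x640x3 uint8, red, green, blue), "camera_matrix" (3x3 intrinsics, pixels), "R" (3x3) and "t" (3): a world point X has camera coordinates R X + t. Camera axes: x right, y down, z forward; pixel columns grow to the right and rows downward; lengths in m; the calibration is good to about 2 mm. A picture is of the moment at which its call begins. There is no depth.
- bot.job_done(): hands the job in; it is judged then, once.
Trained networks look in the newest picture that a camera, given by its name, has taken for a name from the list of things; names that differ only in an ending like _2 or _b are one class to them, and where a whole thing is asked for, a point or a joint stands for the part that bears it (a point fixed in the world has none). Each returns a list of dicts, best first, with "p" (0 to 1); they miss things now and then, are a little off and sometimes report something else, mostly with a low value. They report only what shows in the picture. A call takes as long as a camera call. They do not tell look-alikes from the thing itself.
- bot.boxes_of(camera, query): "extent" ([left, top, right, bottom] in pixels, round what is visible of it).
- bot.trace(camera, query): "region" (480x640 bool, what is visible of it) and "extent" ([left, top, right, bottom] in pixels, round what is visible of it).
- bot.landmark_of(camera, query): "pixel" ([column, row] in pixels: a listed point, or the origin of a listed thing).
The state is a dict: "time": time; "q": joint angles; "qd": joint speeds; "joint_efforts": joint torques, N m; "ee_pos": TCP position; "tcp_rot": TCP orientation; "wrist_force": force on the tool from outside, world axes, zero at the start; "torque": the same for the moment, N m; "opening": finger opening in m; "grasp_force": force on a finger pad.
Only numpy, scipy, OpenCV 4.12 (cv2) and the standard library are available. Lean on these libraries where they do the work, as an engineer would, in place of code of your own. Each camera call takes 0.05 s, during which the arm holds its last target. There are 200 camera calls.

## Task

Load the test tray that is parked under the instrument riser. First set every instrument case that blocks its way upright on top of the riser, in front of the power supply; then reach the red-handled pull hook under the ledge, catch the tray's orange eye, draw the tray out as far as it goes, and seat every circuit board on it, each fully down over the two pins of a station. Then push the loaded tray fully home again with the hook and lay the hook back upright with the middle of its handle on the black pad, without pushing or knocking over the other things on the bench.

Things in the scene. Friction and masses are not known exactly. Their poses are not given: they have to be found in the camera images.
- riser: Fixed riser: grey shelf board 340 x 320 mm on blue corner legs (clear gap 290 mm), underside 105 mm, top 123 mm above the table. Origin on the table below the middle of the ledge's edge; y runs in under the board, x along the edge, z up. Board: x -170..170, y 0..320 mm; a fixed power supply covers y over 170, so y 0..170 is the free strip for cases.
- tray (a joint): Metres the tray is drawn out along the riser's -y: fully home 0, starts 0 to 0.02, stop at 0.22; friction about 2.5 N, stays where left. Tray: aluminium plate, riser x -105..105 mm, 200 mm long, top 28 mm above the table, front edge 69 mm behind the ledge's edge at 0; pins reach 47 mm above the table.
- eye (a point): Orange horizontal loop of 8 mm bar on the middle of the tray's front, hidden below the ledge (55 mm behind its edge at 0). Origin: middle of the opening, at the bar's mid-height, 24 mm above the table. The opening is a vertical hole 46 mm (x) by 26 mm (y), its axes as the riser's; front bar's axis 16 mm towards -y. Stand the hook's tip in it to pull along -y or push +y against the tray's edge.
- station_near (a point): Tray station at riser x -55 mm: point on the tray's top half-way between two brass pins, which stand 45 mm either side along its y, 8 mm thick, 19 mm high, the top 6 mm tapered. z up. Moves with the tray, 70 mm behind the tray's front edge.
- station_far (a point): The same on the other half of the tray (riser x +55 mm).
- hook_grip (a point): Pull hook: centre of its red handle block 110 x 36 x 36 mm (grip across the 36 mm width), 18 mm above its flat underside. x runs along the 8 mm steel shaft towards the tip, z up. The shaft's axis is 30 mm above the underside; 165 mm from here it turns straight down. About 0.18 kg. Starts upright on the black pad, tip roughly towards the riser.
- hook_tip (a point): Lowest point of the hook's down-turned end (8 mm thick, round ended), 2 mm above the level of the handle's underside.
- pad: Fixed thin black pad 130 x 150 mm (its x by y), 4 mm thick, the hook's place. Origin: centre of its underside.
- case0_mid (a point): Centre of the black instrument case, a box 42 x 85 x 50 mm (its x, y, z), about 0.2 kg, standing in front of the ledge in the tray's way, y roughly along the riser's y. Two or three cases are there; None if absent.
- case1_mid (a point): Centre of the grey instrument case, a box 42 x 85 x 50 mm (its x, y, z), about 0.2 kg, standing in front of the ledge in the tray's way, y roughly along the riser's y. Two or three cases are there; None if absent.
- case2_mid (a point): Centre of the orange instrument case, a box 42 x 85 x 50 mm (its x, y, z), about 0.2 kg, standing in front of the ledge in the tray's way, y roughly along the riser's y. Two or three cases are there; None if absent.
- board0_mid (a point): Circuit board 1 of one or two alike (None if absent), on the green mat: blue plate 85 x 125 x 6 mm (x, y, z), in its middle a heatsink 28 (x) by 54 mm (y), 6 to 36 mm above the underside, to grip. This point: board's centre, 18 mm above the underside. Two 11 mm through holes 45 mm either side along y. Fits either station either way round. About 0.12 kg.
- board1_mid (a point): Circuit board 2 of one or two alike (None if absent), on the green mat: blue plate 85 x 125 x 6 mm (x, y, z), in its middle a heatsink 28 (x) by 54 mm (y), 6 to 36 mm above the underside, to grip. This point: board's centre, 18 mm above the underside. Two 11 mm through holes 45 mm either side along y. Fits either station either way round. About 0.12 kg.
- mug: White mug, 80 mm across and 90 mm high. A bystander; origin at its underside.
- screwdriver: Red screwdriver, a bystander.
- tin: Can 56 mm across, 50 mm high, a bystander; origin at its underside.
- battery: Black battery pack 70 x 100 x 35 mm, a bystander; origin at its underside.
- flux: Bottle 48 mm across, 120 mm high, a bystander; origin at its underside.
- meter: Yellow multimeter 180 x 85 x 40 mm, a bystander; origin at its underside.
There are look-alikes about, which are no part of the job. Leave any purple or turquoise look-alike of the part that bears hook_grip alone.

How it is judged (in metres and radians):
On the way, in this order (a step that is already met when the one before it is completed fails the run):
1. every case present stands upright on the riser's free strip, let go (z of case0_mid in the frame of riser between 0.142 and 0.156 m and y of case0_mid in the frame of riser between 0.01 and 0.165 m and x of case0_mid in the frame of riser between -0.165 and 0.165 m and angle between each of case0_mid, case1_mid, case2_mid's own z axis and vertical below 0.15 rad and z of case1_mid in the frame of riser between 0.142 and 0.156 m and y of case1_mid in the frame of riser between 0.01 and 0.165 m and x of case1_mid in the frame of riser between -0.165 and 0.165 m and z of case2_mid in the frame of riser between 0.142 and 0.156 m and y of case2_mid in the frame of riser between 0.01 and 0.165 m and x of case2_mid in the frame of riser between -0.165 and 0.165 m and contact force between the fingers and case0 below 0.3 N and contact force between the fingers and case1 below 0.3 N and contact force between the fingers and case2 below 0.3 N), for 0.2 s.
2. the hook draws the tray by its eye (value of joint tray above 0.04 m and contact force between hook and tray above 0.5 N), for 0.05 s.
3. the tray is drawn out to its stop (within 20 mm) (value of joint tray above 0.2 m), for 0.2 s.
4. with the tray out, every board present is seated over the two pins of a station and let go (value of joint tray above 0.19 m and ((horizontal distance between board0_mid and station_near below 0.004 m and angle between the y axis of board0_mid and the y axis of station_near, either way round below 0.05 rad and z of board0_mid in the frame of station_near between 0.014 and 0.0215 m and angle between board0_mid's own z axis and vertical below 0.05 rad) or (horizontal distance between board0_mid and station_far below 0.004 m and angle between the y axis of board0_mid and the y axis of station_far, either way round below 0.05 rad and z of board0_mid in the frame of station_far between 0.014 and 0.0215 m and angle between board0_mid's own z axis and vertical below 0.05 rad)) and ((horizontal distance between board1_mid and station_near below 0.004 m and angle between the y axis of board1_mid and the y axis of station_near, either way round below 0.05 rad and z of board1_mid in the frame of station_near between 0.014 and 0.0215 m and angle between board1_mid's own z axis and vertical below 0.05 rad) or (horizontal distance between board1_mid and station_far below 0.004 m and angle between the y axis of board1_mid and the y axis of station_far, either way round below 0.05 rad and z of board1_mid in the frame of station_far between 0.014 and 0.0215 m and angle between board1_mid's own z axis and vertical below 0.05 rad)) and contact force between the fingers and board0 below 0.3 N and contact force between the fingers and board1 below 0.3 N), for 0.2 s.
5. the hook pushes the tray back in (value of joint tray below 0.13 m and contact force between hook and tray above 0.5 N), for 0.05 s.
At the end, for the whole second after the job is handed in: Cases upright on the riser's free strip; tray home within 15 mm; each board flat on the tray over a station's two pins (centre within 4 mm, turned within 0.05 rad, either way round); hook upright, handle centre over the pad; all at rest (z of case0_mid in the frame of riser between 0.142 and 0.156 m and y of case0_mid in the frame of riser between 0.01 and 0.165 m and x of case0_mid in the frame of riser between -0.165 and 0.165 m and angle between each of case0_mid, case1_mid, case2_mid's own z axis and vertical below 0.15 rad and z of case1_mid in the frame of riser between 0.142 and 0.156 m and y of case1_mid in the frame of riser between 0.01 and 0.165 m and x of case1_mid in the frame of riser between -0.165 and 0.165 m and z of case2_mid in the frame of riser between 0.142 and 0.156 m and y of case2_mid in the frame of riser between 0.01 and 0.165 m and x of case2_mid in the frame of riser between -0.165 and 0.165 m and value of joint tray below 0.015 m and ((horizontal distance between board0_mid and station_near below 0.004 m and angle between the y axis of board0_mid and the y axis of station_near, either way round below 0.05 rad and z of board0_mid in the frame of station_near between 0.014 and 0.0215 m and angle between board0_mid's own z axis and vertical below 0.05 rad) or (horizontal distance between board0_mid and station_far below 0.004 m and angle between the y axis of board0_mid and the y axis of station_far, either way round below 0.05 rad and z of board0_mid in the frame of station_far between 0.014 and 0.0215 m and angle between board0_mid's own z axis and vertical below 0.05 rad)) and ((horizontal distance between board1_mid and station_near below 0.004 m and angle between the y axis of board1_mid and the y axis of station_near, either way round below 0.05 rad and z of board1_mid in the frame of station_near between 0.014 and 0.0215 m and angle between board1_mid's own z axis and vertical below 0.05 rad) or (horizontal distance between board1_mid and station_far below 0.004 m and angle between the y axis of board1_mid and the y axis of station_far, either way round below 0.05 rad and z of board1_mid in the frame of station_far between 0.014 and 0.0215 m and angle between board1_mid's own z axis and vertical below 0.05 rad)) and x of hook_grip in the frame of pad between -0.065 and 0.065 m and y of hook_grip in the frame of pad between -0.075 and 0.075 m and height (world z) of hook_grip below 0.03 m and angle between hook_grip's own z axis and vertical below 0.12 rad and linear speed of each of case0, case1, case2, board0, board1, hook below 0.02 m/s); the robot touches nothing.
It fails at once if a bystander (mug, screwdriver, can, battery pack, bottle, multimeter) is pushed more than 50 mm (distance of any of mug, screwdriver, tin, battery, flux, meter from where it was at the start of the episode above 0.05 m).
It fails at once if the mug, can, battery pack, bottle or multimeter is tipped over (angle between any of mug, tin, battery, flux, meter's own z axis and vertical above 0.5 rad).
Of case0, case1, case2 only 2 to 3 are there at a start; the rules pass over those that are not, and their reading is None.
Of board0, board1 only 1 to 2 are there at a start; the rules pass over those that are not, and their reading is None.
At some moment in a run one of board0, board1, hook may be knocked a few centimetres aside while the robot is not near it.
It also fails if it takes over 210 s, if anything falls off the work surface, if the arm or the gripper's body presses on something with over 40 N, if the wrist force passes 120 N, or if a joint passes its speed limit or range.

## Working session

There is one attempt and no reset: what is moved stays moved. The work goes in short steps, Python scripts to look and compute and a tool call to move; the robot and the scene stay as the last step left them, time stands still between calls to the robot, and variables do not carry over. Pictures are saved under pics/ and viewed, at most 14 in all, crops included, and the job is handed in when it is done.

Besides the shell and the picture viewer there is one more tool, called after ">>>" as name(argument=value, ...), one argument or row to a line, values as JSON. send_rows: Moves the arm, as the interface text tells. Its arguments: {"type":"object","properties":{"moves":{"type":"array"},"squeeze":{"type":"number"}},"required":["moves"]}

```bash
mkdir -p pics; cat > h.py <<'E'
import numpy as np, cv2
from workcell import bot
def shot(n,f=None):
    c=bot.camera(n)
    if f: cv2.imwrite('pics/'+f,c['color'][:,:,::-1])
    return c
def ray(c,px,z):
    K,R,t=map(np.array,(c['camera_matrix'],c['R'],c['t']))
    d=R.T@np.linalg.inv(K)@np.array([px[0],px[1],1.]); o=-R.T@t
    return o+d*(z-o[2])/d[2]
def proj(c,X):
    p=np.array(c['R'])@np.array(X)+np.array(c['t']); p=np.array(c['camera_matrix'])@p
    return p[:2]/p[2]
E
python3 - <<'E'
from h import *
S=shot('scene','s1.png');T=shot('top','t1.png')
for n,c in(('scene',S),('top',T)):
    print(n,(-np.array(c['R']).T@np.array(c['t'])).round(3), c['camera_matrix'][0][0])
zs=dict(riser=0,eye=.024,hook_grip=.022,hook_tip=.006,pad=0,case0_mid=.025,case1_mid=.025,case2_mid=.025,board0_mid=.02,board1_mid=.02,mug=0,screwdriver=0.01,tin=0,battery=0,flux=0,meter=0)
for q,z in zs.items():
    for n,c in(('scene',S),('top',T)):
        for r in bot.landmark_of(n,q)[:4]:
            print(q,n,round(r['p'],2),np.round(r['pixel'],1),ray(c,r['pixel'],z)[:2].round(3))
print(bot.get_obs())
E
```

```text
scene [ 1.16  -1.024  0.852] 595.4804506337953
top [0.444 0.015 1.483] 578.0392336215768
riser scene 0.87 [362.3 218.8] [0.535 0.231]
riser scene 0.63 [439.4 264. ] [0.796 0.138]
riser top 0.63 [223.9 225.8] [0.538 0.228]
eye scene 0.72 [373.5 205.3] [0.546 0.276]
eye scene 0.44 [231.7 359.3] [ 0.576 -0.396]
eye scene 0.25 [420. 294.] [ 0.812 -0.024]
hook_grip scene 0.94 [259.7 297.6] [ 0.51  -0.212]
hook_grip scene 0.87 [230.8 237.5] [ 0.304 -0.051]
hook_grip top 0.92 [438.1 332.2] [ 0.259 -0.31 ]
hook_grip top 0.92 [333.9 323.7] [ 0.286 -0.049]
hook_grip top 0.8 [393.3 231.8] [ 0.514 -0.204]
hook_tip scene 0.92 [305.1 267.7] [ 0.525 -0.048]
hook_tip scene 0.7 [ 76.1 285.6] [ 0.105 -0.376]
hook_tip top 0.74 [459.6 391. ] [ 0.109 -0.363]
hook_tip top 0.67 [304.1 260.7] [0.445 0.023]
hook_tip top 0.65 [330.8 228.3] [ 0.526 -0.046]
hook_tip top 0.4 [461.8 209.4] [ 0.569 -0.384]
pad scene 0.67 [270.7 309. ] [ 0.538 -0.211]
pad scene 0.58 [374.8 342.5] [ 0.784 -0.19 ]
pad top 0.89 [395.3 224. ] [ 0.535 -0.213]
case0_mid scene 0.8 [350.4 228.5] [0.549 0.136]
case0_mid top 0.87 [259.4 219.
[... 1171 characters left out ...]
255.3 122.2] [0.806 0.144]
{'time': 1.7, 'q': array([-7.68347131e+01,  4.97897864e+00,  1.00777056e+01,  9.51003155e+01,
       -2.04277134e-03,  9.00005813e+01]), 'qd': array([ 0.04816881,  0.07480235, -0.04190266,  0.06932143, -0.09507636,
       -0.04294774]), 'joint_efforts': array([ 9.86781051e-04, -5.20090628e+01,  4.64860833e+01,  1.41512653e-03,
        2.69038287e-05,  1.56544934e-05]), 'ee_pos': array([ 0.1252558 , -0.53553455,  0.23127883]), 'tcp_rot': array([-1.79998411e+02,  2.04278746e-03,  1.31647056e+01]), 'wrist_force': array([-0.08839004,  0.46757578, -0.58422587]), 'torque': array([-0.07633999,  0.02559598,  0.0559866 ]), 'grasp_force': 0.0, 'opening': 0.08530016699773374}
```

View pics/t1.png

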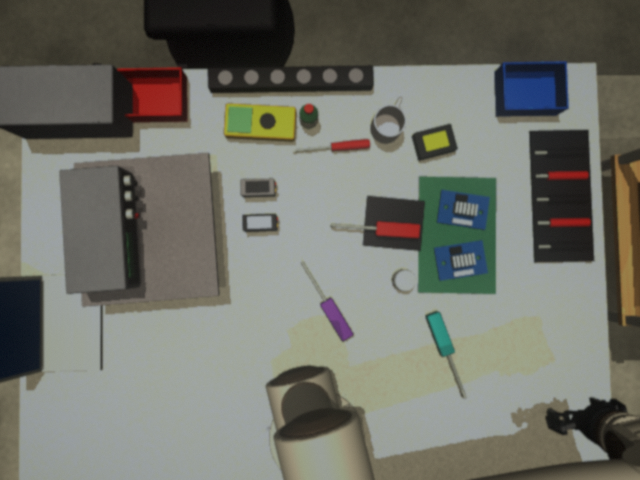

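View pics/s1.png

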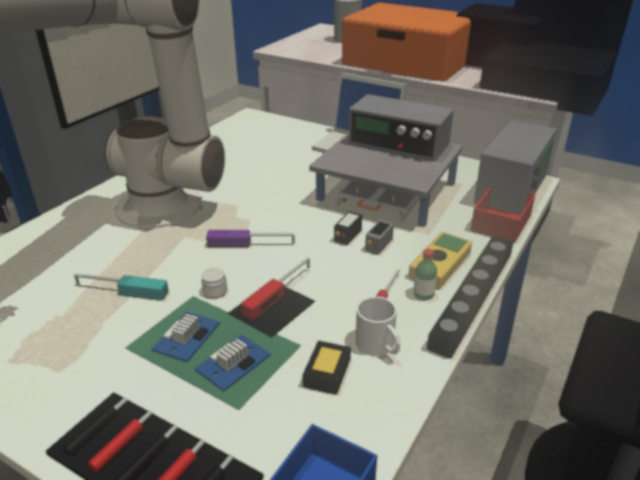

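The top view shows two cases (black at 260,222; grey at 258,188), the real red hook on the pad (398,229), two boards on the mat (463,210 and 460,260), and the riser's front edge running from (209,153) to (218,297). The scene view shows the orange eye under the ledge at (370,205).

```bash
python3 - <<'E'
from h import *
S=shot('scene');T=shot('top')
r=bot.trace('top','riser')
for x in r[:2]: print('riser',x['p'],x['extent'])
m=r[0]['region']
pts=[]
for row in range(165,290,3):
    cs=np.where(m[row])[0]
    if len(cs): pts.append(ray(T,(cs.max()+.5,row),.123)[:2])
pts=np.array(pts)
f=np.polyfit(pts[:,0],pts[:,1],1); print('front edge y=ax+b',f,np.degrees(np.arctan(f[0])), np.std(pts[:,1]-np.polyval(f,pts[:,0])))
for side in(0,1):
    p=[]
    for col in range(150,205,3):
        rs=np.where(m[:,col])[0]
        if len(rs): p.append(ray(T,(col,rs.min() if side==0 else rs.max()+1),.123)[:2])
    p=np.array(p); g=np.polyfit(p[:,1],p[:,0],1); 
    # intersection with front
    A=np.array([[-f[0],1],[1,-g[0]]]); print('corner',np.linalg.solve(A,[f[1],g[1]]).round(4),'ang',np.degrees(np.arctan(-g[0])))
for q,z in(('case0_mid',.05),('case1_mid',.05),('board0_mid',.006),('board1_mid',.006),('hook_grip',.03)):
    for n,c in(('top',T),('scene',S)):
        for x in bot.trace(n,q)[:3]:
            if x['p']<.4: continue
            ys,xs=np.where(x['region']); P=np.array([ray(c,(a+.0,b+.0),z)[:2] for a,b in zip(xs,ys)],np.float32)
            rc=cv2.minAreaRect(P*1000); print(q,n,round(x['p'],2),np.round(rc[0]),np.round(rc[1]),round(rc[2],1),np.round(x['extent']))
for q in('hook_grip','hook_tip'):
    for n,c in(('top',T),('scene',S)): print(q,n,[(round(r['p'],2),ray(c,r['pixel'],.022 if q=='hook_grip' else .006)[:2].round(3)) for r in bot.landmark_of(n,q)[:3]])
E
```

```text
riser 0.86 [59.2, 150.5, 220.2, 307.4]
front edge y=ax+b [0.06683661 0.19852686] 3.8237685438290208 0.00104250200104215
corner [0.7062 0.2457] ang 3.4065743920586513
corner [0.3673 0.2231] ang 2.6003721730823375
case0_mid top 0.58 [543. 132.] [87. 45.] 89.0 [242. 212. 276. 234.]
case0_mid scene 0.65 [555. 103.] [ 73. 148.] 2.8 [335. 212. 360. 245.]
case1_mid top 0.75 [630. 136.] [87. 45.] 89.0 [241. 180. 274. 197.]
case1_mid scene 0.73 [644. 108.] [ 64. 149.] 6.5 [364. 224. 396. 251.]
case1_mid scene 0.71 [550. 280.] [211. 131.] 4.0 [336. 178. 418. 212.]
board0_mid top 0.71 [ 441. -376.] [ 85. 126.] 8.0 [435. 240. 488. 283.]
board0_mid top 0.62 [ 571. -386.] [127.  85.] 80.5 [434. 190. 489. 226.]
board0_mid scene 0.77 [ 567. -385.] [131.  94.] 79.6 [192. 335. 269. 390.]
board1_mid top 0.77 [ 440. -375.] [ 88. 130.] 8.3 [435. 241. 489. 282.]
board1_mid scene 0.63 [ 438. -375.] [ 91. 132.] 7.5 [150. 313. 219. 362.]
hook_grip top 0.92 [ 205. -329.] [226.  41.] 19.0 [425. 307. 462. 398.]
hook_grip top 0.86 [ 524. -157.] [223.  37.] 85.2 [330. 219. 421. 238.]
hook_grip top 0.74 [347. -27.] [222.  37.] 29.7 [301. 262. 354. 342.]
hook_grip scene 0.88 [350. -40.] [217.  83.] 30.3 [208. 228. 290. 249.]
hook_grip scene 0.86 [ 525. -161.] [248.  61.] 88.0 [240. 258. 309. 319.]
hook_grip scene 0.58 [ 212. -342.] [241.  72.] 19.8 [ 75. 276. 168. 298.]
hook_grip top [(0.77, array([ 0.272, -0.305])), (0.73, array([ 0.517, -0.21 ])), (0.71, array([ 0.29 , -0.054]))]
hook_grip scene [(0.95, array([ 0.304, -0.056])), (0.7, array([ 0.517, -0.215])), (0.61, array([ 0.257, -0.318]))]
hook_tip top [(0.83, array([0.443, 0.024])), (0.73, array([ 0.109, -0.364])), (0.65, array([ 0.529, -0.049]))]
hook_tip scene [(0.81, array([ 0.53, -0.05])), (0.61, array([ 0.106, -0.377])), (0.58, array([0.446, 0.022]))]
```

>>> send_rows(
  moves=[0.63,0.957,0,0,0,0.322,-0.4,0.63,0.957,0,0,0,0.322,-0.4,0.63,0.957,0,0,0,0.322,-0.4,0.63,0.957,0,0,0,0.322,-0.4,0.63,0.957,0,0,0,0.322,-0.4,0.63,0.957,0,0,0,0.322,-0.4,0.63,0.957,0,0,0,0.322,-0.4],
)

```text
time: 3.42
ee_pos: [0.2359, -0.3673, 0.2314]
tcp_rot: [180.0, -0.0, 32.6]
wrist_force: [0.8, -0.0, 0.6]
opening: 0.0599
grasp_force: 0.0
```

>>> send_rows(
  moves=[0.63,0.957,0,0,0,0.322,-0.4,0.63,0.957,0,0,0,0.322,-0.4,0.63,0.957,0,0,0,0.322,-0.4,0.63,0.957,0,0,0,0.322,-0.4,0.63,0.957,0,0,0,0.322,-0.4,0.63,0.957,0,0,0,0.322,-0.4,0.63,0.957,0,0,0,0.322,-0.4],
)

```text
time: 4.3
ee_pos: [0.3462, -0.1998, 0.2314]
tcp_rot: [180.0, -0.0, 52.0]
wrist_force: [0.1, -1.0, 0.1]
opening: 0.0597
grasp_force: 0.0
```

>>> send_rows(
  moves=[0.63,0.957,0,0,0,0.322,-0.4,0.63,0.957,0,0,0,0.322,-0.4,0.63,0.957,0,0,0,0.322,-0.4,0.63,0.957,0,0,0,0.322,-0.4,0.63,0.957,0,0,0,0.322,-0.4,0.63,0.957,0,0,0,0.322,-0.4,0.63,0.957,0,0,0,0.322,-0.4],
)

```text
time: 5.18
ee_pos: [0.4565, -0.0322, 0.2314]
tcp_rot: [180.0, -0.0, 71.4]
wrist_force: [0.6, -0.2, 1.3]
opening: 0.06
grasp_force: 0.0
```

>>> send_rows(
  moves=[0.63,0.957,0,0,0,0.322,-0.4,0.63,0.957,0,0,0,0.322,-0.4,0.63,0.957,0,0,0,0.322,-0.4,0.63,0.957,0,0,0,0.322,-0.4,0.63,0.957,0,0,0,0.322,-0.4,0.63,0.957,0,0,0,0.322,-0.4,0.63,0.957,0,0,0,0.322,-0.4,0,0,0,0,0,0,-0.4],
)

```text
time: 6.18
ee_pos: [0.5667, 0.1356, 0.2304]
tcp_rot: [-179.9, 0.0, 90.8]
wrist_force: [-0.6, -0.3, 0.3]
opening: 0.0597
grasp_force: 0.0
```

```bash
python3 - <<'E'
from h import *
W=shot('wrist','w1.png'); o=bot.get_obs(); print(o['ee_pos'],o['tcp_rot'],o['q'][5],o['opening'],(-np.array(W['R']).T@np.array(W['t'])).round(3))
for q,z in(('case0_mid',.025),('case1_mid',.025),('eye',.024),('riser',0),('station_near',.028),('station_far',.028)):
    print(q,[(round(r['p'],2),np.round(r['pixel']),ray(W,r['pixel'],z)[:2].round(4)) for r in bot.landmark_of('wrist',q)[:2]])
E
```

```text
[0.56626337 0.1347625  0.23075553] [-1.79944526e+02  1.99975897e-02  9.06896876e+01] 102.70045612278233 0.06009359783884763 [0.567 0.22  0.373]
case0_mid [(0.84, array([295., 207.]), array([0.5432, 0.1344]))]
case1_mid [(0.81, array([379., 206.]), array([0.6299, 0.1366]))]
eye []
riser [(0.9, array([287.,  98.]), array([0.5344, 0.2399]))]
station_near []
station_far []
```

View pics/w1.png

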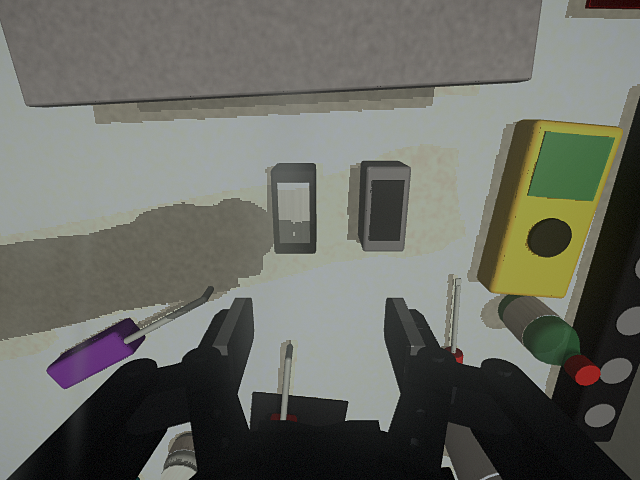

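The wrist view shows the black case at (295,207) and the grey one at (383,206), both square to the gripper, with the ledge edge near row 95. I'll grasp the black case first.

>>> send_rows(
  moves=[-0.91,0,-0.5,0,0,0,-0.4,0,0,-1,0,0,0,-0.4,0,0,-1,0,0,0,-0.4,0,0,-1,0,0,0,-0.4,0,0,-1,0,0,0,-0.4,0,0,-1,0,0,0,-0.4,0,0,-1,0,0,0,-0.4,0,0,-1,0,0,0,-0.4],
)

```text
time: 7.52
ee_pos: [0.5434, 0.134, 0.0433]
tcp_rot: [180.0, -0.0, 90.6]
wrist_force: [0.7, -0.2, -0.0]
opening: 0.06
grasp_force: 0.0
```

>>> send_rows(
  moves=[0,0,-1,0,0,0,-0.4,0,0,0,0,0,0,-0.4,0,0,0,0,0,0,0.4,0,0,0,0,0,0,0.4,0,0,0,0,0,0,0.4,0,0,0,0,0,0,0.4],
  squeeze=30,
)

```text
time: 8.28
ee_pos: [0.5442, 0.1344, 0.0202]
tcp_rot: [179.9, -0.0, 90.6]
wrist_force: [-1.3, -0.8, 6.5]
opening: 0.0415
grasp_force: 33.2
```

>>> send_rows(
  moves=[0,0,1,0,0,0,0.4,0,0,1,0,0,0,0.4,0,0,1,0,0,0,0.4,0,0,1,0,0,0,0.4,0,0,1,0,0,0,0.4,0,0,1,0,0,0,0.4,0,0,1,0,0,0,0.4],
)

```text
time: 9.15
ee_pos: [0.5434, 0.1344, 0.1946]
tcp_rot: [-180.0, -0.0, 90.7]
wrist_force: [0.6, -0.4, -2.2]
opening: 0.0416
grasp_force: 32.2
```

>>> send_rows(
  moves=[-0.41,0.92,0,0,0,0,0.4,-0.41,0.92,0,0,0,0,0.4,-0.41,0.92,0,0,0,0,0.4,-0.41,0.92,0,0,0,0,0.4,-0.41,0.92,0,0,0,0,0.4,-0.41,0.92,0,0,0,0,0.4,-0.41,0.92,0,0,0,0,0.4,0,0,0,0,0,0,0.4],
)

```text
time: 10.15
ee_pos: [0.4711, 0.2965, 0.1937]
tcp_rot: [-180.0, -0.0, 90.8]
wrist_force: [-0.1, -0.2, -2.1]
opening: 0.0417
grasp_force: 32.3
```

>>> send_rows(
  moves=[0,0,-0.8,0,0,0,0.4,0,0,-0.8,0,0,0,0.4,0,0,0,0,0,0,0.4,0,0,0,0,0,0,0.4],
)

```text
time: 10.65
ee_pos: [0.4721, 0.2951, 0.1547]
tcp_rot: [180.0, -0.0, 90.6]
wrist_force: [0.5, 0.3, -1.7]
opening: 0.0416
grasp_force: 32.1
```

>>> send_rows(
  moves=[0,0,-0.25,0,0,0,0.4,0,0,-0.2,0,0,0,0.4,0,0,0,0,0,0,0.4],
)

```text
time: 11.02
ee_pos: [0.472, 0.2954, 0.143]
tcp_rot: [179.9, -0.0, 90.7]
wrist_force: [0.2, 0.3, 1.8]
opening: 0.0417
grasp_force: 32.9
```

>>> send_rows(
  moves=[0,0,0,0,0,0,-0.4,0,0,0,0,0,0,-0.4,0,0,0,0,0,0,-0.4,0,0,0.8,0,0,0,-0.4,0,0,1,0,0,0,-0.4,0,0,1,0,0,0,-0.4],
)

```text
time: 11.78
ee_pos: [0.4717, 0.2953, 0.2132]
tcp_rot: [-180.0, 0.0, 90.7]
wrist_force: [0.8, -0.3, 0.0]
opening: 0.0597
grasp_force: 0.0
```

```bash
python3 - <<'E'
from h import *
W=shot('wrist'); T=shot('top');o=bot.get_obs(); print(o['ee_pos'])
for n,c in(('wrist',W),('top',T)):
    print(n,[(round(r['p'],2),np.round(r['pixel']),ray(c,r['pixel'],.148)[:2].round(4)) for r in bot.landmark_of(n,'case0_mid')[:2]])
    print(n,[(round(r['p'],2),np.round(r['pixel']),ray(c,r['pixel'],.025)[:2].round(4)) for r in bot.landmark_of(n,'case1_mid')[:2]])
E
```

```text
[0.47254265 0.29584608 0.21529256]
wrist [(0.95, array([320., 256.]), array([0.4739, 0.2961]))]
wrist [(0.63, array([458., 347.]), array([0.6329, 0.1377]))]
top [(0.71, array([186., 251.]), array([0.472 , 0.2956]))]
top [(0.57, array([262., 189.]), array([0.6277, 0.128 ])), (0.36, array([402., 278.]), array([ 0.3958, -0.2226]))]
```

>>> send_rows(
  moves=[0.9,-0.91,0,0,0,0,-0.4,0.9,-0.91,0,0,0,0,-0.4,0.9,-0.91,0,0,0,0,-0.4,0.9,-0.91,0,0,0,0,-0.4,0.9,-0.91,0,0,0,0,-0.4,0.9,-0.91,0,0,0,0,-0.4,0.9,-0.91,0,0,0,0,-0.4],
)

```text
time: 12.95
ee_pos: [0.6296, 0.1352, 0.2112]
tcp_rot: [-179.9, 0.0, 90.7]
wrist_force: [0.8, -0.0, 0.2]
opening: 0.0597
grasp_force: 0.0
```

>>> send_rows(
  moves=[0,0,-0.97,0,0,0,-0.4,0,0,-0.97,0,0,0,-0.4,0,0,-0.97,0,0,0,-0.4,0,0,-0.97,0,0,0,-0.4,0,0,-0.97,0,0,0,-0.4,0,0,-0.97,0,0,0,-0.4,0,0,-0.97,0,0,0,-0.4,0,0,-0.97,0,0,0,-0.4],
)

```text
time: 13.95
ee_pos: [0.6284, 0.1359, 0.0164]
tcp_rot: [-179.9, 0.0, 90.7]
wrist_force: [0.5, -0.1, 0.2]
opening: 0.0596
grasp_force: 0.0
```

>>> send_rows(
  moves=[0,0,0,0,0,0,-0.4,0,0,0,0,0,0,0.4,0,0,0,0,0,0,0.4,0,0,0,0,0,0,0.4,0,0,0,0,0,0,0.4],
)

```text
time: 14.58
ee_pos: [0.6296, 0.1362, 0.0193]
tcp_rot: [179.9, -0.0, 90.7]
wrist_force: [-1.2, 0.4, 3.1]
opening: 0.0417
grasp_force: 31.5
```

>>> send_rows(
  moves=[0,0,1,0,0,0,0.4,0,0,1,0,0,0,0.4,0,0,1,0,0,0,0.4,0,0,1,0,0,0,0.4,0,0,1,0,0,0,0.4,0,0,1,0,0,0,0.4,0,0,1,0,0,0,0.4],
)

```text
time: 15.45
ee_pos: [0.6291, 0.1361, 0.1942]
tcp_rot: [-180.0, 0.0, 90.7]
wrist_force: [-0.3, 0.7, -2.0]
opening: 0.0414
grasp_force: 31.1
```

>>> send_rows(
  moves=[-0.21,0.95,0,0,0,0,0.4,-0.21,0.95,0,0,0,0,0.4,-0.21,0.95,0,0,0,0,0.4,-0.21,0.95,0,0,0,0,0.4,-0.21,0.95,0,0,0,0,0.4,-0.21,0.95,0,0,0,0,0.4,-0.21,0.95,0,0,0,0,0.4,0,0,0,0,0,0,0.4],
)

```text
time: 16.45
ee_pos: [0.5919, 0.3046, 0.1933]
tcp_rot: [-180.0, -0.0, 90.8]
wrist_force: [0.0, -0.4, -2.1]
opening: 0.0418
grasp_force: 31.1
```

>>> send_rows(
  moves=[0,0,-0.8,0,0,0,0.4,0,0,-0.8,0,0,0,0.4,0,0,0,0,0,0,0.4,0,0,0,0,0,0,0.4],
)

```text
time: 16.95
ee_pos: [0.5928, 0.3023, 0.1545]
tcp_rot: [180.0, -0.0, 90.6]
wrist_force: [-0.3, -0.1, -1.4]
opening: 0.0416
grasp_force: 31.0
```

>>> send_rows(
  moves=[0,0,-0.25,0,0,0,0.4,0,0,-0.22,0,0,0,0.4,0,0,0,0,0,0,0.4,0,0,0,0,0,0,-0.4,0,0,0,0,0,0,-0.4,0,0,0,0,0,0,-0.4],
)

```text
time: 17.7
ee_pos: [0.5925, 0.3024, 0.1418]
tcp_rot: [-180.0, 0.0, 90.7]
wrist_force: [-0.1, -0.2, -0.1]
opening: 0.0598
grasp_force: 0.0
```

>>> send_rows(
  moves=[0,0,0.8,0,0,0,-0.4,0,0,1,0,0,0,-0.4,0,0,1,0,0,0,-0.4,-0.1,-0.95,0,0,0,0,-0.4,-0.2,-0.95,0,0,0,0,-0.4,-0.2,-0.95,0,0,0,0,-0.4,-0.2,-0.95,0,0,0,0,-0.4,-0.2,-0.95,0,0,0,0,-0.4],
)

```text
time: 18.7
ee_pos: [0.5698, 0.1827, 0.2118]
tcp_rot: [180.0, -0.0, 90.7]
wrist_force: [-0.3, 0.2, 0.2]
opening: 0.0596
grasp_force: 0.0
```

>>> send_rows(
  moves=[-0.2,-1,0,0,0,0,-0.4,-0.2,-1,0,0,0,0,-0.4,-0.2,-1,0,0,0,0,-0.4,-0.2,-1,0,0,0,0,-0.4,-0.2,-1,0,0,0,0,-0.4,-0.2,-1,0,0,0,0,-0.4,-0.2,-1,0,0,0,0,-0.4,-0.2,-1,0,0,0,0,-0.4],
)

```text
time: 19.7
ee_pos: [0.5296, -0.0175, 0.2119]
tcp_rot: [180.0, 0.0, 90.7]
wrist_force: [0.1, -0.2, 0.5]
opening: 0.0597
grasp_force: 0.0
```

>>> send_rows(
  moves=[-0.1,-1,0,0,0,0,-0.4,-0.1,-1,0,0,0,0,-0.4,-0.1,-1,0,0,0,-0.2,-0.4,-0.1,-1,0,0,0,-0.2,-0.4,-0.1,-1,0,0,0,-0.2,-0.4,-0.1,-1,0,0,0,0,-0.4,0,0,0,0,0,0,-0.4],
)

```text
time: 20.58
ee_pos: [0.5146, -0.1678, 0.2117]
tcp_rot: [-180.0, 0.0, 85.4]
wrist_force: [-0.2, -0.1, 0.9]
opening: 0.0594
grasp_force: 0.0
```

```bash
python3 - <<'E'
from h import *
W=shot('wrist','w2.png'); T=shot('top');S=shot('scene');o=bot.get_obs(); print(o['ee_pos'],o['tcp_rot'])
for n,c in(('wrist',W),('top',T),('scene',S)):
  for q,z in(('case0_mid',.148),('case1_mid',.148),('hook_grip',.022),('hook_tip',.006),('eye',.024)):
    print(n,q,[(round(r['p'],2),np.round(r['pixel']),ray(c,r['pixel'],z)[:2].round(4)) for r in bot.landmark_of(n,q)[:3]])
E
```

```text
[ 0.51493887 -0.16603468  0.2118197 ] [ 1.79998536e+02 -1.31518797e-02  8.54991513e+01]
wrist case0_mid []
wrist case1_mid [(0.51, array([271., 384.]), array([ 0.4729, -0.2647]))]
wrist hook_grip [(0.95, array([327., 252.]), array([ 0.5205, -0.2123])), (0.64, array([ 69., 106.]), array([ 0.3008, -0.0547]))]
wrist hook_tip [(0.91, array([327.,  77.]), array([ 0.533 , -0.0478])), (0.74, array([  3., 384.]), array([ 0.1067, -0.3632]))]
wrist eye [(0.21, array([577., 208.]), array([ 0.7678, -0.1854]))]
top case0_mid [(0.85, array([185., 251.]), array([0.4723, 0.2974]))]
top case1_mid [(0.57, array([181., 201.]), array([0.5886, 0.3048]))]
top hook_grip [(0.79, array([441., 330.]), array([ 0.2655, -0.3166])), (0.66, array([392., 225.]), array([ 0.5303, -0.1998])), (0.56, array([338., 321.]), array([ 0.2913, -0.0584]))]
top hook_tip [(0.94, array([302., 261.]), array([0.4449, 0.0287])), (0.79, array([330., 226.]), array([ 0.531 , -0.0445])), (0.6, array([460., 391.]), array([ 0.1081, -0.3638]))]
top eye []
scene case0_mid [(0.96, array([357., 156.]), array([0.4789, 0.2958]))]
scene case1_mid [(0.9, array([396., 163.]), array([0.5875, 0.3133]))]
scene hook_grip [(0.93, array([230., 236.]), array([ 0.297 , -0.0452])), (0.85, array([141., 286.]), array([ 0.2534, -0.315 ])), (0.66, array([262., 299.]), array([ 0.5175, -0.2128]))]
scene hook_tip [(0.84, array([306., 268.]), array([ 0.5289, -0.0478])), (0.8, array([293., 240.]), array([0.435 , 0.0377])), (0.66, array([ 78., 288.]), array([ 0.1135, -0.3787]))]
scene eye [(0.81, array([368., 206.]), array([0.5344, 0.2643])), (0.35, array([440., 267.]), array([0.8126, 0.0928]))]
```

View pics/w2.png

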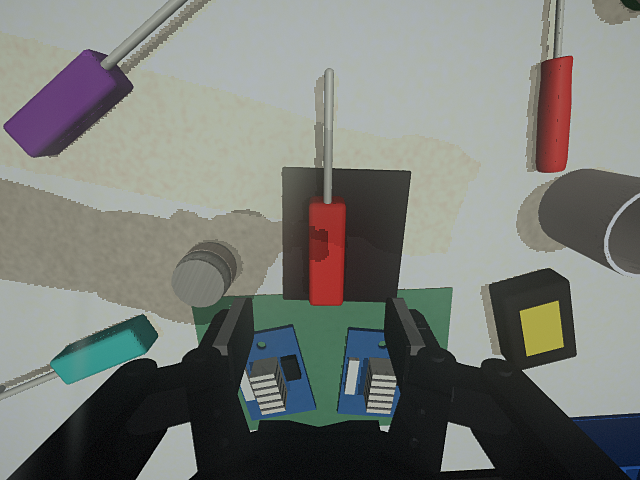

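The wrist view shows the hook vertical in the image (handle 327,252, tip 327,77), so it is aligned with the gripper.

>>> send_rows(
  moves=[0.1,-0.93,-0.5,0,0,0,-0.4,0.1,-0.93,-0.5,0,0,0,-0.4,0,0,-1,0,0,0,-0.4,0,0,-1,0,0,0,-0.4,0,0,-1,0,0,0,-0.4,0,0,-1,0,0,0,-0.4,0,0,-1,0,0,0,-0.4,0,0,-1,0,0,0,-0.4],
)

```text
time: 22.48
ee_pos: [0.5197, -0.2135, 0.0354]
tcp_rot: [-180.0, -0.0, 85.5]
wrist_force: [-0.1, 0.8, -0.2]
opening: 0.0597
grasp_force: 0.0
```

>>> send_rows(
  moves=[0,0,-0.9,0,0,0,-0.4,0,0,0,0,0,0,-0.4,0,0,0,0,0,0,0.4,0,0,0,0,0,0,0.4,0,0,0,0,0,0,0.4,0,0,0,0,0,0,0.4],
  squeeze=50,
)

```text
time: 23.22
ee_pos: [0.5207, -0.2134, 0.0155]
tcp_rot: [179.9, 0.1, 85.5]
wrist_force: [-0.2, -1.4, 5.1]
opening: 0.0349
grasp_force: 52.0
```

```bash
python3 - <<'E'
from h import *
S=shot('scene'); a=np.radians(3.6); O=np.array([.5367,.2344])
def rw(x,y,z): return [O[0]+x*np.cos(a)-y*np.sin(a),O[1]+x*np.sin(a)+y*np.cos(a),z]
im=cv2.resize(S['color'][150:250,300:480,::-1],None,fx=4.4,fy=4.4,interpolation=cv2.INTER_CUBIC)
def pt(X,col):
    p=(proj(S,X)+.5-[300,150])*4.4; cv2.circle(im,tuple(p.astype(int)),2,col,-1)
for j,c in((0,(0,255,0)),(.01,(255,255,0)),(.02,(255,0,255))):
    for x in(-.023,0,.023): pt(rw(x,.055-.016-j,.024),c)
for x in(-.17,-.085,0,.085,.17): pt(rw(x,0,.123),(0,0,255)); pt(rw(x,0,.105),(0,255,255))
cv2.imwrite('pics/c1.png',im)
W=S; m=(S['color'][...,0].astype(int)-S['color'][...,2]>70)[190:225,340:400]
ys,xs=np.where(m); print(len(ys), xs.min()+340,xs.max()+340,ys.min()+190,ys.max()+190)
print([np.round(proj(S,rw(0,.039-j,.024)),1) for j in(0,.01,.02)])
E
```

```text
Traceback (most recent call last):
ValueError: zero-size array to reduction operation minimum which has no identity
```

View pics/c1.png

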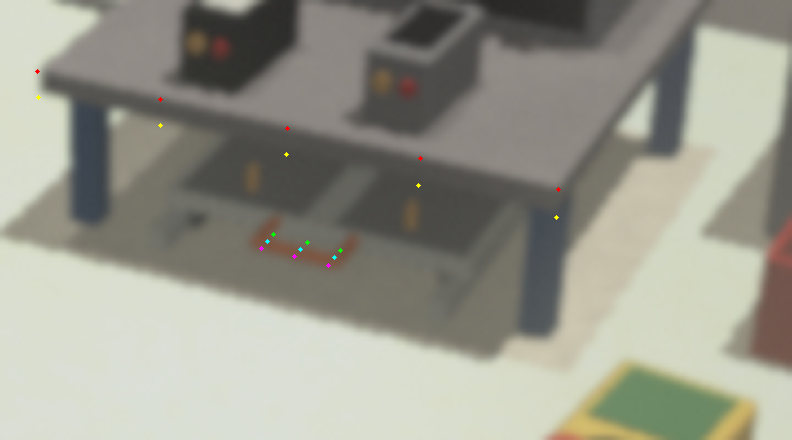

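The crop shows the eye's front bar from about (250,241) to (342,264), close to the overlay for a tray drawn out 0.01 m.

```bash
python3 - <<'E'
from h import *
S=shot('scene')
for c in((296,253),(250,241),(342,264)):
    print(ray(S,(300+c[0]/4.4-.5,150+c[1]/4.4-.5),.024).round(4))
for c in((45,75),(560,192)): print('edge',ray(S,(300+c[0]/4.4-.5,150+c[1]/4.4-.5),.123).round(4))
g,t=[bot.landmark_of('scene',q) for q in('hook_grip','hook_tip')]
print([ray(S,r['pixel'],.006).round(3) for r in t[:3]])
# tcp-known check: hook grip
print([ray(S,r['pixel'],.022).round(3) for r in g[:3]], bot.get_obs()['ee_pos'])
E
```

```text
[0.5342 0.2578 0.024 ]
[0.5022 0.2566 0.024 ]
[0.5651 0.2602 0.024 ]
edge [0.3734 0.2218 0.123 ]
edge [0.708  0.2428 0.123 ]
[array([ 0.527, -0.05 ,  0.006]), array([ 0.107, -0.375,  0.006]), array([0.438, 0.038, 0.006])]
[array([ 0.299, -0.049,  0.022]), array([ 0.27 , -0.318,  0.022]), array([ 0.519, -0.212,  0.022])] [ 0.52071529 -0.21334624  0.01552247]
```

>>> send_rows(
  moves=[0,0,0.8,0,0,0,0.4,0,0,0.84,0,0,0,0.4,0.08,0.99,0,0,0,0.08,0.4,0.08,0.99,0,0,0,0.08,0.4,0.08,0.99,0,0,0,0.08,0.4,0.08,0.99,0,0,0,0.08,0.4,0.08,0.99,0,0,0,0.08,0.4,0.08,0.99,0,0,0,0.08,0.4],
)

```text
time: 24.42
ee_pos: [0.5318, -0.0635, 0.0551]
tcp_rot: [-180.0, -0.0, 89.7]
wrist_force: [0.5, -0.3, -3.2]
opening: 0.0346
grasp_force: 51.1
```

>>> send_rows(
  moves=[0.08,0.99,0,0,0,0.08,0.4,0.08,0.99,0,0,0,0.08,0.4,0.08,0.99,0,0,0,0.08,0.4,0.08,0.99,0,0,0,0.08,0.4,0.08,0.99,0,0,0,0.08,0.4,0.08,0.99,0,0,0,0.08,0.4,0.08,0.99,0,0,0,0,0.4,0,0,0,0,0,0,0.4],
)

```text
time: 25.42
ee_pos: [0.5458, 0.1102, 0.055]
tcp_rot: [-180.0, -0.0, 93.9]
wrist_force: [0.2, 0.1, -2.8]
opening: 0.0354
grasp_force: 51.0
```

```bash
python3 - <<'E'
from h import *
S=shot('scene'); o=bot.get_obs(); print(o['ee_pos'],o['tcp_rot'])
im=cv2.resize(S['color'][160:250,310:470,::-1],None,fx=5,fy=5,interpolation=cv2.INTER_CUBIC)
e=o['ee_pos']; t=np.radians(93.7)
for z,c in((e[2]-.0095,(0,255,0)),(.018,(255,0,255))):
    p=(proj(S,[e[0]+.1662*np.cos(t),e[1]+.1662*np.sin(t),z])+.5-[310,160])*5; cv2.circle(im,tuple(p.astype(int)),2,c,-1)
cv2.imwrite('pics/c2.png',im)
print([(round(r['p'],2),np.round(r['pixel'],1)) for r in bot.landmark_of('scene','hook_tip')[:3]],[(round(r['p'],2),np.round(r['pixel'],1)) for r in bot.landmark_of('scene','eye')[:3]])
E
```

```text
[0.54576104 0.10931016 0.05499992] [-1.79963809e+02  1.07223093e-02  9.38272800e+01]
[(0.72, array([369. , 197.6])), (0.67, array([292.8, 243.8])), (0.56, array([ 75.9, 285.3]))] [(0.82, array([367.6, 206.6])), (0.3, array([382.1, 298.8]))]
```

View pics/c2.png

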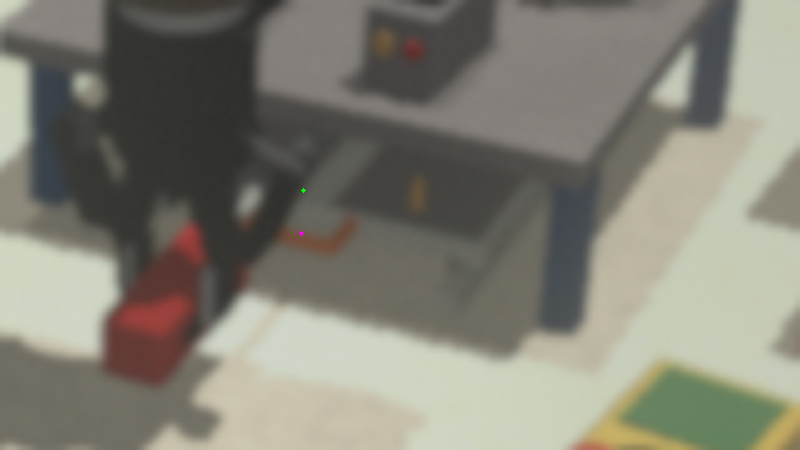

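The tip itself is hidden behind the finger, but its projected end point (302,233) falls in the middle of the opening, behind the orange bar (280–330, about row 240). I'll lower it in.

>>> send_rows(
  moves=[0,0,-0.33,0,0,0,0.4,0,0,-0.33,0,0,0,0.4,0,0,-0.33,0,0,0,0.4,0,0,-0.33,0,0,0,0.4,0,0,0,0,0,0,0.4],
)

```text
time: 26.2
ee_pos: [0.5455, 0.1087, 0.0213]
tcp_rot: [-179.9, 0.0, 93.7]
wrist_force: [-0.3, -0.3, -1.4]
opening: 0.0349
grasp_force: 51.0
```

>>> send_rows(
  moves=[0.03,-0.4,0,0,0,0,0.4,0.03,-0.4,0,0,0,0,0.4,0.03,-0.4,0,0,0,0,0.4,0.03,-0.4,0,0,0,0,0.4],
)

```text
time: 26.7
ee_pos: [0.549, 0.0681, 0.0224]
tcp_rot: [-180.0, -0.0, 93.7]
wrist_force: [-2.4, 3.2, -1.8]
opening: 0.0348
grasp_force: 50.9
```

>>> send_rows(
  moves=[0.05,-0.8,0,0,0,0,0.4,0.05,-0.8,0,0,0,0,0.4,0.05,-0.8,0,0,0,0,0.4,0.05,-0.8,0,0,0,0,0.4,0.05,-0.8,0,0,0,0,0.4,0.05,-0.8,0,0,0,0,0.4,0.05,-0.8,0,0,0,0,0.4,0.03,-0.4,0,0,0,0,0.4],
)

```text
time: 27.7
ee_pos: [0.5587, -0.0827, 0.0223]
tcp_rot: [180.0, 0.0, 93.7]
wrist_force: [-0.5, 3.1, -2.6]
opening: 0.0356
grasp_force: 50.9
```

>>> send_rows(
  moves=[0.01,-0.2,0,0,0,0,0.4,0.01,-0.2,0,0,0,0,0.4,0.01,-0.2,0,0,0,0,0.4],
)

```text
time: 28.08
ee_pos: [0.5595, -0.0961, 0.0223]
tcp_rot: [180.0, 0.0, 93.8]
wrist_force: [0.7, 3.1, -3.2]
opening: 0.0351
grasp_force: 50.8
```

>>> send_rows(
  moves=[0.01,-0.2,0,0,0,0,0.4,0.01,-0.2,0,0,0,0,0.4,0,0,0,0,0,0,0.4],
)

```text
time: 28.45
ee_pos: [0.5597, -0.1036, 0.0218]
tcp_rot: [180.0, -0.3, 93.8]
wrist_force: [1.6, 17.6, -4.9]
opening: 0.0351
grasp_force: 50.7
```

>>> send_rows(
  moves=[0,-0.15,0,0,0,0,0.4,0,0,0,0,0,0,0.4],
)

```text
time: 28.7
ee_pos: [0.5591, -0.1041, 0.021]
tcp_rot: [-179.9, -0.7, 94.0]
wrist_force: [2.5, 33.7, -6.7]
opening: 0.035
grasp_force: 50.9
```

>>> send_rows(
  moves=[0,0.28,0,0,0,0,0.4,0,0.28,0,0,0,0,0.4,0,0,-0.15,0,0,0,0.4,0,0,-0.15,0,0,0,0.4,0,0,-0.05,0,0,0,0.4,0,0,0,0,0,0,0.4],
)

```text
time: 29.45
ee_pos: [0.5599, -0.0961, 0.015]
tcp_rot: [179.9, 0.0, 93.7]
wrist_force: [-5.4, 3.3, 12.0]
opening: 0.0348
grasp_force: 53.2
```

>>> send_rows(
  moves=[0,0,0,0,0,0,-0.4,0,0,0,0,0,0,-0.4,0,0,0,0,0,0,-0.4,0,0.3,1,0,0,0,-0.4,0,0.3,1,0,0,0,-0.4,0,0.3,1,0,0,0,-0.4,0,1,1,0,0,0,-0.4,0,1,1,0,0,0,-0.4],
)

```text
time: 30.45
ee_pos: [0.5597, -0.023, 0.1392]
tcp_rot: [-180.0, 0.0, 93.7]
wrist_force: [1.1, 0.2, -0.5]
opening: 0.0598
grasp_force: 0.0
```

>>> send_rows(
  moves=[0,1,1,0,0,0,-0.4,0,1,1,0,0,0,-0.4,0,0.5,0.5,0,0,0,-0.4,0,0,0,0,0,0,-0.4,0,0,0,0,0,0,-0.4],
)

```text
time: 31.08
ee_pos: [0.5596, 0.0385, 0.1998]
tcp_rot: [-179.9, 0.0, 93.7]
wrist_force: [-0.5, 0.4, -0.6]
opening: 0.0596
grasp_force: 0.0
```

```bash
python3 - <<'E'
from h import *
W=shot('wrist','w3.png'); T=shot('top');S=shot('scene');o=bot.get_obs(); print(o['ee_pos'],o['tcp_rot'])
for n,c in(('wrist',W),('top',T),('scene',S)):
  for q,z in(('station_near',.028),('station_far',.028),('eye',.024),('hook_grip',.018),('hook_tip',.006),('riser',0),('board0_mid',.02),('board1_mid',.02)):
    print(n,q,[(round(r['p'],2),np.round(r['pixel']),ray(c,r['pixel'],z)[:2].round(4)) for r in bot.landmark_of(n,q)[:2]])
E
```

```text
[0.55950612 0.03837676 0.20007887] [-1.79919472e+02  4.56247482e-03  9.36961939e+01]
wrist station_near [(0.66, array([240.,  74.]), array([0.488 , 0.1536]))]
wrist station_far []
wrist eye [(0.63, array([306., 181.]), array([0.5469, 0.0687]))]
wrist hook_grip [(0.76, array([311., 331.]), array([ 0.5609, -0.0962])), (0.67, array([ 60., 280.]), array([ 0.299 , -0.0512]))]
wrist hook_tip [(0.9, array([306., 174.]), array([0.5464, 0.0722])), (0.82, array([200., 206.]), array([0.4432, 0.0333]))]
wrist riser [(0.58, array([305., 181.]), array([0.5455, 0.0645]))]
wrist board0_mid [(0.66, array([373.,  77.]), array([0.5986, 0.1594]))]
wrist board1_mid []
top station_near [(0.93, array([252., 247.]), array([0.4826, 0.1539])), (0.39, array([436., 146.]), array([ 0.7297, -0.3174]))]
top station_far [(0.81, array([250., 201.]), array([0.5989, 0.1577]))]
top eye [(0.18, array([308., 118.]), array([0.8093, 0.0081]))]
top hook_grip [(0.7, array([435., 330.]), array([ 0.264 , -0.3026])), (0.59, array([349., 215.]), array([ 0.5582, -0.0931]))]
top hook_tip [(0.65, array([460., 390.]), array([ 0.1106
[... 257 characters left out ...]
336., 220.]), array([0.4993, 0.148 ]))]
scene station_far [(0.55, array([369., 227.]), array([0.5897, 0.1639]))]
scene eye [(0.6, array([338., 239.]), array([0.5445, 0.0775]))]
scene hook_grip [(0.83, array([309., 276.]), array([ 0.5601, -0.0852])), (0.82, array([145., 286.]), array([ 0.2571, -0.3065]))]
scene hook_tip [(0.91, array([337., 245.]), array([0.5435, 0.0749])), (0.64, array([293., 244.]), array([0.4433, 0.0221]))]
scene riser [(0.91, array([361., 218.]), array([0.5292, 0.233 ]))]
scene board0_mid [(0.86, array([234., 359.]), array([ 0.5761, -0.3907]))]
scene board1_mid [(0.68, array([232., 358.]), array([ 0.5721, -0.3886])), (0.63, array([184., 331.]), array([ 0.4373, -0.3788]))]
```

View pics/w3.png

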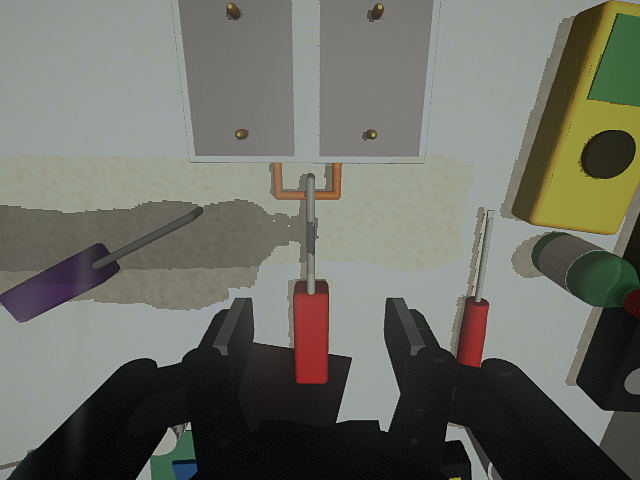

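The picture clearly shows the tray at its stop, the pins near (232,8), (240,133), (378,10) and (371,133), and the hook resting in the eye at (310,180). I'll move forward to centre the pins in the view and measure them.

>>> send_rows(
  moves=[-0.16,0.8,0,0,0,0,-0.4,-0.16,0.8,0,0,0,0,-0.4,-0.16,0.8,0,0,0,0,-0.4,0,0,0,0,0,0,-0.4,0,0,0,0,0,0,-0.4],
)

```text
time: 33.05
ee_pos: [0.5477, 0.0995, 0.2011]
tcp_rot: [180.0, 0.0, 93.8]
wrist_force: [0.5, 0.1, -0.4]
opening: 0.0599
grasp_force: 0.0
```

```bash
python3 - <<'E'
from h import *
from scipy.ndimage import label
W=shot('wrist','w4.png'); o=bot.get_obs(); print(o['ee_pos'],o['tcp_rot'])
h=cv2.cvtColor(W['color'],cv2.COLOR_RGB2HSV)
m=((h[...,0]>14)&(h[...,0]<32)&(h[...,1]>110)&(h[...,2]>40))
l,n=label(m)
for i in range(1,n+1):
    ys,xs=np.where(l==i)
    if 25<len(ys)<600:
        c=(xs.mean(),ys.mean()); print(len(ys),np.round(c,1),xs.min(),xs.max(),ys.min(),ys.max(),ray(W,c,.0375)[:2].round(4))
for q,z in(('station_near',.028),('station_far',.028)):
    print(q,[(round(r['p'],2),np.round(r['pixel']),ray(W,r['pixel'],z)[:2].round(4)) for r in bot.landmark_of('wrist',q)[:2]])
E
```

```text
[0.54778851 0.09910854 0.20103556] [1.79998108e+02 9.68917185e-03 9.37569076e+01]
30 [247.7  94.9] 244 252 93 98 [0.4843 0.1986]
26 [384.2  96.1] 380 387 94 101 [0.5958 0.2052]
39 [377.6 205.2] 375 380 200 209 [0.6016 0.114 ]
28 [304.7 256.4] 295 312 256 257 [0.5385 0.0598]
37 [331.8 256.5] 323 341 256 257 [0.5642 0.0614]
station_near [(0.59, array([253., 153.]), array([0.4872, 0.1518]))]
station_far [(0.72, array([378., 152.]), array([0.5978, 0.1602]))]
```

```bash
python3 - <<'E'
import cv2,numpy as np
im=cv2.imread('pics/w4.png'); T=[]
for c in((246,98),(384,100),(252,207),(378,206)):
    T.append(cv2.resize(im[c[1]-15:c[1]+15,c[0]-15:c[0]+15],None,fx=9,fy=9,interpolation=cv2.INTER_NEAREST))
o=np.vstack([np.hstack(T[:2]),np.hstack(T[2:])]); cv2.imwrite('pics/c3.png',np.clip(o*1.5,0,255).astype('uint8'))
E
```

```text
(no output)
```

View pics/c3.png

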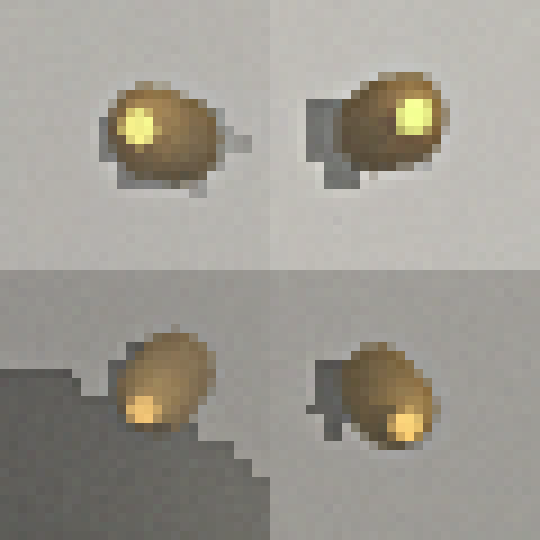

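The tiles show four brass pins with bright tops at about (245.8,96.6), (384.4,97.5), (252.4,207.1) and (377.6,207.9).

```bash
python3 - <<'E'
from h import *
W=shot('wrist')
A=[(245.8,96.6),(384.4,97.5),(252.4,207.05),(377.6,207.9)]
B=[(248.6,97.2),(382.3,97.9),(255,204),(375.9,204.6)]
for P,z in((A,.047),(B,.0375)):
    Q=np.array([ray(W,p,z)[:2] for p in P]); print(Q.round(4).tolist())
    d=Q[0]-Q[2];e=Q[1]-Q[3]; print('near',((Q[0]+Q[2])/2).round(4),np.linalg.norm(d),np.degrees(np.arctan2(d[1],d[0])),'far',((Q[1]+Q[3])/2).round(4),np.linalg.norm(e),np.degrees(np.arctan2(e[1],e[0])),np.linalg.norm(Q[0]-Q[1]))
    # rigid fit
    M=np.array([[-55,45],[55,45],[-55,-45],[55,-45.]])/1000
    m=M-M.mean(0);q=Q-Q.mean(0); th=np.arctan2((m[:,0]*q[:,1]-m[:,1]*q[:,0]).sum(),(m*q).sum())
    R=np.array([[np.cos(th),-np.sin(th)],[np.sin(th),np.cos(th)]]); c=Q.mean(0)
    print('th',np.degrees(th),'c',c.round(4),'near',(c+R@[-.055,0]).round(4),'far',(c+R@[.055,0]).round(4),'res',((Q-c-m@R.T)*1000).round(1).tolist())
print(bot.get_obs()['ee_pos'])
E
```

```text
[[0.4849, 0.1962], [0.5947, 0.2028], [0.4905, 0.1065], [0.6002, 0.113]]
near [0.4877 0.1513] 0.08986486833527453 93.57375549246005 far [0.5975 0.1579] 0.08997677311704734 93.51887699452026 0.11001932727832274
th 3.466991476803772 c [0.5426 0.1546] near [0.4877 0.1513] far [0.5975 0.1579] res [[-0.1, -0.0], [-0.0, -0.1], [0.1, 0.1], [0.0, -0.0]]
[[0.4853, 0.1963], [0.5947, 0.203], [0.4911, 0.107], [0.6001, 0.1137]]
near [0.4882 0.1516] 0.08946233823136274 93.73264433247688 far [0.5974 0.1583] 0.08949355464877343 93.50701507042615 0.10957640116100109
th 3.5489174361565574 c [0.5428 0.155 ] near [0.4879 0.1516] far [0.5977 0.1584] res [[0.2, -0.2], [-0.2, -0.3], [0.4, 0.3], [-0.3, 0.2]]
[0.54784921 0.09871344 0.2009823 ]
```

The four pins fit a rigid template within 0.1 mm. Next I'll look at both boards from the same relative pose.

>>> send_rows(
  moves=[-0.07,-0.97,0,0,0,0,-0.4,-0.07,-0.97,0,0,0,0,-0.4,-0.07,-0.97,0,0,0,0,-0.4,-0.07,-0.97,0,0,0,0,-0.4,-0.07,-0.97,0,0,0,0,-0.4,-0.07,-0.97,0,0,0,0,-0.4,-0.07,-0.97,0,0,0,0,-0.4,-0.07,-0.97,0,0,0,0,-0.4],
)

```text
time: 34.25
ee_pos: [0.5336, -0.0961, 0.201]
tcp_rot: [180.0, 0.0, 93.7]
wrist_force: [0.4, 0.1, -0.2]
opening: 0.0599
grasp_force: 0.0
```

>>> send_rows(
  moves=[-0.07,-0.97,0,0,0,0,-0.4,-0.07,-0.97,0,0,0,0,-0.4,-0.07,-0.97,0,0,0,0,-0.4,-0.07,-0.97,0,0,0,0,-0.4,-0.07,-0.97,0,0,0,0,-0.4,-0.07,-0.97,0,0,0,0,-0.4,-0.07,-0.97,0,0,0,0,-0.4,-0.07,-0.97,0,0,0,0,-0.4],
)

```text
time: 35.25
ee_pos: [0.5194, -0.2901, 0.201]
tcp_rot: [-180.0, -0.0, 93.7]
wrist_force: [0.2, -0.5, 0.3]
opening: 0.06
grasp_force: 0.0
```

>>> send_rows(
  moves=[-0.07,-0.97,0,0,0,0,-0.4,-0.07,-0.97,0,0,0,0,-0.4,-0.07,-0.97,0,0,0,0,-0.4,-0.07,-0.97,0,0,0,0,-0.4,-0.07,-0.97,0,0,0,0,-0.4,-0.07,-0.97,0,0,0,0,-0.4,0,0,0,0,0,0,-0.4,0,0,0,0,0,0,-0.4],
)

```text
time: 36.25
ee_pos: [0.5092, -0.4344, 0.2008]
tcp_rot: [-180.0, -0.0, 93.7]
wrist_force: [-0.4, 1.1, -0.1]
opening: 0.0595
grasp_force: 0.0
```

```bash
python3 - <<'E'
from h import *
W=shot('wrist','w5.png'); o=bot.get_obs(); print(o['ee_pos'],o['tcp_rot'])
for q in('board0_mid','board1_mid'):
    print(q,[(round(r['p'],2),np.round(r['pixel']),ray(W,r['pixel'],.02)[:2].round(4)) for r in bot.landmark_of('wrist',q)[:3]])
cv2.imwrite('pics/c4.png',cv2.resize(cv2.imread('pics/w5.png')[60:280,180:460],None,fx=2.8,fy=2.7,interpolation=cv2.INTER_CUBIC))
E
```

```text
[ 0.50934271 -0.43406734  0.20104117] [-1.79998274e+02 -1.55458909e-02  9.37632259e+01]
board0_mid [(0.7, array([382., 165.]), array([ 0.5663, -0.3862]))]
board1_mid [(0.83, array([248., 145.]), array([ 0.4424, -0.3761]))]
```

View pics/c4.png

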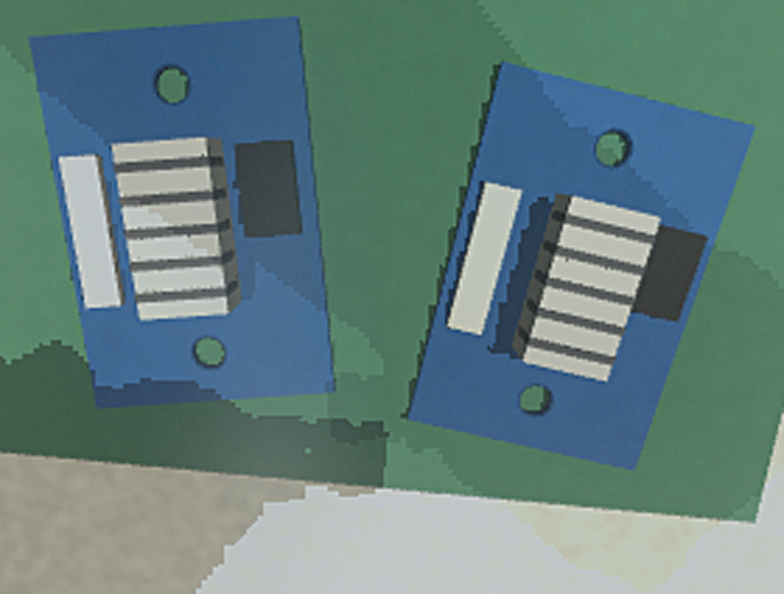

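The left board's holes are at crop (172,84) and (209,352), the right board's at (613,148) and (535,399).

```bash
python3 - <<'E'
from h import *
W=shot('wrist')
f=lambda p,z:ray(W,(180+(p[0]+.5)/2.8-.5,60+(p[1]+.5)/2.7-.5),z)[:2]
for nm,H,C in(('B',[(172,84),(209,352)],[(31,37),(298,17),(334,392),(98,408)]),('A',[(613,148),(535,399)],[(500,62),(754,126),(634,469),(408,417)])):
    for z in(.0065,.008):
        h=np.array([f(p,z) for p in H]);c=np.array([f(p,z) for p in C]); d=h[0]-h[1]
        e=(c[0]+c[1]-c[2]-c[3])/2
        print(nm,z,'holes',h.mean(0).round(4),np.linalg.norm(d).round(4),np.degrees(np.arctan2(d[1],d[0])).round(2),'corners',c.mean(0).round(4),np.linalg.norm(e).round(4),np.degrees(np.arctan2(e[1],e[0])).round(2),np.linalg.norm(c[0]-c[1]).round(4))
E
```

```text
B 0.0065 holes [ 0.4404 -0.3748] 0.0902 97.96 corners [ 0.4405 -0.3751] 0.1253 97.98 0.0847
B 0.008 holes [ 0.4407 -0.3747] 0.0898 97.96 corners [ 0.4407 -0.375 ] 0.1248 97.98 0.0844
A 0.0065 holes [ 0.5705 -0.3848] 0.09 80.19 corners [ 0.5704 -0.3849] 0.1247 80.52 0.0856
A 0.008 holes [ 0.5702 -0.3847] 0.0896 80.19 corners [ 0.5701 -0.3848] 0.1242 80.52 0.0853
```

>>> send_rows(
  moves=[-0.92,0.79,-0.6,0,0,0.165,0.1,-0.92,0.79,-0.6,0,0,0.165,0.1,-0.91,0.79,-0.6,0,0,0.165,0.1,0,0,-1,0,0,0,0.1,0,0,-1,0,0,0,0.1,0,0,-1,0,0,0,0.1,0,0,-1,0,0,0,0.1,0,0,0,0,0,0,0.1],
)

```text
time: 37.45
ee_pos: [0.4397, -0.374, 0.0545]
tcp_rot: [-179.9, -0.1, 98.0]
wrist_force: [0.1, -0.4, 0.5]
opening: 0.0384
grasp_force: 0.0
```

```bash
python3 - <<'E'
from h import *
o=bot.get_obs(); print(o['ee_pos'],o['tcp_rot'],o['opening'])
E
```

```text
[ 0.43972257 -0.37396734  0.05451939] [-1.79884182e+02 -1.30847954e-01  9.80365461e+01] 0.038425548116566184
```

>>> send_rows(
  moves=[0.02,-0.03,-0.8,0,0,0,0.1,0,0,-0.5,0,0,0,0.1,0,0,-0.26,0,0,0,0.1,0,0,0,0,0,0,0.1],
)

```text
time: 37.95
ee_pos: [0.441, -0.3758, 0.0171]
tcp_rot: [-180.0, -0.0, 98.0]
wrist_force: [0.2, 0.6, -0.6]
opening: 0.0383
grasp_force: 0.0
```

>>> send_rows(
  moves=[0,0,0,0,0,0,0.7,0,0,0,0,0,0,0.7,0,0,0,0,0,0,0.7,0,0,0,0,0,0,0.7],
  squeeze=40,
)

```text
time: 38.45
ee_pos: [0.4414, -0.3762, 0.0178]
tcp_rot: [180.0, 0.1, 98.0]
wrist_force: [0.1, -0.9, 4.9]
opening: 0.0275
grasp_force: 41.4
```

>>> send_rows(
  moves=[0,0,0.6,0,0,0,0.7,0,0,1,0,0,0,0.7,0,0,1,0,0,0,0.7,0,0,1,0,0,0,0.7,0,0,1,0,0,0,0.7,0,0.5,1,0,0,0,0.7,0.09,0.95,0,0,0,0,0.7,0.09,0.95,0,0,0,0,0.7],
)

```text
time: 39.45
ee_pos: [0.4453, -0.3141, 0.1562]
tcp_rot: [-180.0, -0.1, 98.0]
wrist_force: [-0.6, 0.2, -1.0]
opening: 0.0269
grasp_force: 40.6
```

>>> send_rows(
  moves=[0.09,0.96,0,0,0,-0.065,0.7,0.09,0.96,0,0,0,-0.065,0.7,0.09,0.96,0,0,0,-0.065,0.7,0.09,0.96,0,0,0,-0.065,0.7,0.09,0.96,0,0,0,-0.065,0.7,0.09,0.96,0,0,0,-0.065,0.7,0.09,0.96,0,0,0,-0.065,0.7,0.09,0.96,0,0,0,-0.065,0.7],
)

```text
time: 40.45
ee_pos: [0.4626, -0.1218, 0.1557]
tcp_rot: [-179.9, -0.0, 93.6]
wrist_force: [-0.3, 0.1, -1.3]
opening: 0.0273
grasp_force: 40.6
```

>>> send_rows(
  moves=[0.09,0.96,0,0,0,0,0.7,0.09,0.96,0,0,0,0,0.7,0.09,0.96,0,0,0,0,0.7,0.09,0.96,0,0,0,0,0.7,0.09,0.96,0,0,0,0,0.7,0.09,0.96,0,0,0,0,0.7,0.09,0.96,0,0,0,0,0.7,0.09,0.96,0,0,0,0,0.7],
)

```text
time: 41.45
ee_pos: [0.4802, 0.0698, 0.1557]
tcp_rot: [-179.9, 0.0, 93.6]
wrist_force: [1.3, 0.2, -1.8]
opening: 0.027
grasp_force: 40.6
```

>>> send_rows(
  moves=[0.09,0.96,0,0,0,0,0.7,0.09,0.96,0,0,0,0,0.7,0.09,0.96,0,0,0,0,0.7,0,0,-0.8,0,0,0,0.7,0,0,-0.8,0,0,0,0.7,0,0,-0.8,0,0,0,0.7,0,0,0,0,0,0,0.7,0,0,0,0,0,0,0.7],
)

```text
time: 42.45
ee_pos: [0.4878, 0.1406, 0.0973]
tcp_rot: [-180.0, -0.0, 93.6]
wrist_force: [-1.2, -0.0, -1.7]
opening: 0.0273
grasp_force: 40.5
```

```bash
python3 - <<'E'
from h import *
W=shot('wrist','w6.png'); print([bot.get_obs()['ee_pos'].round(4)],bot.get_obs()['tcp_rot'])
E
```

```text
[array([0.4882, 0.1405, 0.0977])] [ 1.79958261e+02 -1.12289691e-02  9.35557761e+01]
```

View pics/w6.png

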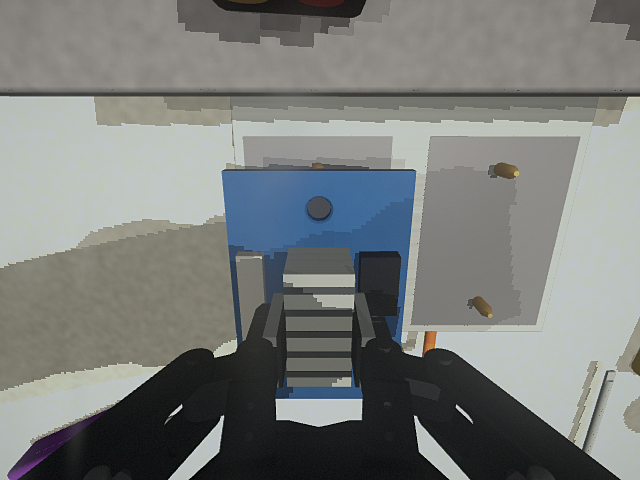

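The wrist view shows the held board's front hole at (319,208), its leading edge at row 170, and the far station's pins at about (515,173) and (488,313).

```bash
python3 - <<'E'
from h import *
from scipy.ndimage import label
W=shot('wrist'); o=bot.get_obs(); e=o['ee_pos']; print(e.round(4))
im=W['color'].astype(int)
# hole: non-blue pixels inside plate window
w=im[192:225,300:340]; m=(w[...,2]-w[...,0]<45); l,n=label(m); k=1+np.argmax([(l==i).sum() for i in range(1,n+1)]); ys,xs=np.where(l==k)
c=(300+(xs.min()+xs.max())/2,192+(ys.min()+ys.max())/2); print('hole px',c,len(xs),xs.max()-xs.min(),ys.max()-ys.min())
u=np.array([np.cos(np.radians(93.55)),np.sin(np.radians(93.55))])
for z in(.086,.0874,.089):
    h=ray(W,c,z)[:2]; 
    E=[ray(W,p,z)[:2] for p in((224.5,169.5),(415,169.5))]
    print(z,'hole',h.round(4),'centre',(h-.045*u).round(4),'minus tcp',(h-.045*u-e[:2]).round(4),'edge mid ctr',((E[0]+E[1])/2-.0625*u).round(4),'width',np.linalg.norm(E[0]-E[1]).round(4),'ang',np.degrees(np.arctan2(*(E[1]-E[0])[::-1])).round(2))
print([ray(W,p,.047)[:2].round(4) for p in((516.5,173.5),(489,314))])
E
```

```text
[0.4884 0.1404 0.0979]
hole px (np.float64(318.5), np.float64(209.0)) 438 23 22
0.086 hole [0.4866 0.1859] centre [0.4894 0.141 ] minus tcp [0.0009 0.0006] edge mid ctr [0.4899 0.1414] width 0.0839 ang 3.62
0.0874 hole [0.4866 0.1863] centre [0.4893 0.1414] minus tcp [0.0009 0.0009] edge mid ctr [0.4899 0.1416] width 0.0832 ang 3.62
0.089 hole [0.4865 0.1867] centre [0.4893 0.1418] minus tcp [0.0009 0.0013] edge mid ctr [0.4898 0.1418] width 0.0823 ang 3.62
[array([0.5955, 0.2033]), array([0.6001, 0.1144])]
```

```bash
python3 - <<'E'
import cv2,numpy as np
im=cv2.imread('pics/w6.png'); T=[]
for c in((319,208),(508,171),(482,307),(317,167)):
    T.append(cv2.resize(im[c[1]-20:c[1]+20,c[0]-20:c[0]+20],None,fx=7,fy=7,interpolation=cv2.INTER_NEAREST))
cv2.imwrite('pics/c5.png',np.clip(np.vstack([np.hstack(T[:2]),np.hstack(T[2:])])*1.5,0,255).astype('uint8'))
E
```

```text
(no output)
```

View pics/c5.png

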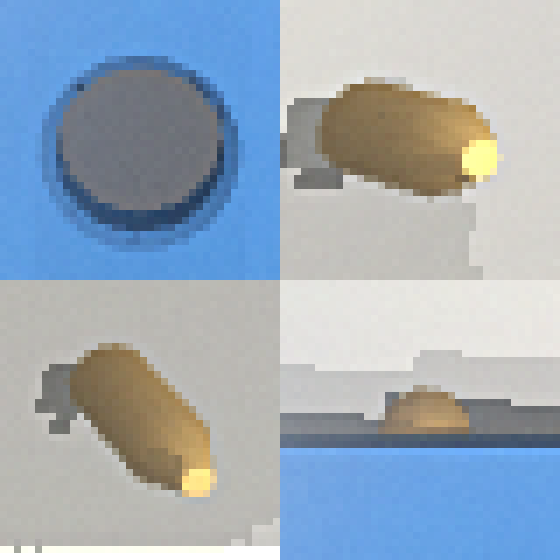

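The tiles confirm the hole and pin-top positions, so the needed correction is about −1.5 mm in x and +10.5 mm in y.

>>> send_rows(
  moves=[-0.03,0.21,0,0,0,0,0.7,-0.03,0.21,0,0,0,0,0.7,0,0,-0.5,0,0,0,0.7,0,0,-0.5,0,0,0,0.7,0,0,-0.1,0,0,0,0.7,0,0,0,0,0,0,0.7,0,0,0,0,0,0,0.7],
)

```text
time: 43.42
ee_pos: [0.487, 0.1506, 0.0699]
tcp_rot: [180.0, -0.0, 93.5]
wrist_force: [-0.7, -0.1, -1.4]
opening: 0.0273
grasp_force: 40.6
```

```bash
python3 - <<'E'
from h import *
for i in range(3):
    W=shot('wrist','w7.png'); o=bot.get_obs(); print(o['ee_pos'].round(4),o['wrist_force'].round(1))
E
```

```text
[0.487  0.1506 0.0699] [-0.2 -0.  -1.4]
[0.487  0.1506 0.0699] [-0.2 -0.1 -1.7]
[0.487  0.1506 0.0699] [ 0.4  0.  -1.5]
```

>>> send_rows(
  moves=[0,0.01,-0.13,0,0,0,0.7,0,0,-0.13,0,0,0,0.7,0,0,-0.13,0,0,0,0.7,0,0,0,0,0,0,0.7],
)

```text
time: 44.08
ee_pos: [0.4865, 0.1508, 0.0594]
tcp_rot: [-180.0, 0.0, 93.5]
wrist_force: [0.2, -0.7, -1.7]
opening: 0.0274
grasp_force: 40.6
```

>>> send_rows(
  moves=[0,0,-0.12,0,0,0,0.7,0,0,-0.12,0,0,0,0.7,0,0,0,0,0,0,0.7],
)

```text
time: 44.45
ee_pos: [0.4866, 0.1508, 0.0535]
tcp_rot: [-180.0, 0.0, 93.5]
wrist_force: [-0.6, -0.3, -1.9]
opening: 0.0273
grasp_force: 40.6
```

>>> send_rows(
  moves=[0,0,-0.16,0,0,0,0.7,0,0,-0.12,0,0,0,0.7,0,0,0,0,0,0,0.7],
)

```text
time: 44.82
ee_pos: [0.4866, 0.1508, 0.0464]
tcp_rot: [-180.0, 0.0, 93.5]
wrist_force: [0.3, -0.8, -1.1]
opening: 0.0271
grasp_force: 40.6
```

>>> send_rows(
  moves=[0,0,-0.06,0,0,0,0.7,0,0,-0.04,0,0,0,0.7,0,0,0,0,0,0,0.7],
)

```text
time: 45.2
ee_pos: [0.4867, 0.1508, 0.0442]
tcp_rot: [-180.0, -0.0, 93.5]
wrist_force: [0.1, -0.5, -1.0]
opening: 0.027
grasp_force: 40.6
```

>>> send_rows(
  moves=[0,0,-0.05,0,0,0,0.7,0,0,-0.04,0,0,0,0.7,0,0,0,0,0,0,0.7],
)

```text
time: 45.58
ee_pos: [0.4869, 0.1509, 0.0438]
tcp_rot: [179.9, -0.0, 93.5]
wrist_force: [-6.8, -0.3, 12.2]
opening: 0.0273
grasp_force: 42.4
```

>>> send_rows(
  moves=[0,0,0,0,0,0,0.1,0,0,0,0,0,0,0.1,0,0,0,0,0,0,0.1,0,0,0.5,0,0,0,0.1,0,0,1,0,0,0,0.1,0,0,1,0,0,0,0.1,0,-0.5,1,0,0,0,0.1,0,-1,1,0,0,0,0.1],
)

```text
time: 46.58
ee_pos: [0.4868, 0.1135, 0.1562]
tcp_rot: [180.0, -0.0, 93.6]
wrist_force: [0.6, 0.1, -0.8]
opening: 0.0386
grasp_force: 0.0
```

>>> send_rows(
  moves=[0,-1,1,0,0,0,0.1,0,0,0.8,0,0,0,0.1,0,0,0,0,0,0,0.1,0,0,0,0,0,0,0.1],
)

```text
time: 47.08
ee_pos: [0.4866, 0.0885, 0.199]
tcp_rot: [-180.0, -0.0, 93.5]
wrist_force: [0.7, -0.5, 0.1]
opening: 0.0386
grasp_force: 0.0
```

```bash
python3 - <<'E'
from h import *
W=shot('wrist','w8.png');T=shot('top');S=shot('scene');o=bot.get_obs(); print(o['ee_pos'],o['tcp_rot'])
for n,c in(('wrist',W),('top',T),('scene',S)):
  for q,z in(('board0_mid',.046),('board0_mid',.02),('board1_mid',.02),('hook_grip',.018),('hook_tip',.006)):
    print(n,q,[(round(r['p'],2),np.round(r['pixel']),ray(c,r['pixel'],z)[:2].round(4)) for r in bot.landmark_of(n,q)[:2]])
E
```

```text
[0.48639522 0.08853675 0.19860985] [-1.79916656e+02  9.00548119e-03  9.35592383e+01]
wrist board0_mid []
wrist board0_mid []
wrist board1_mid [(0.7, array([326., 147.]), array([0.4911, 0.1497]))]
wrist hook_grip [(0.66, array([138., 332.]), array([ 0.3004, -0.0585])), (0.57, array([373., 374.]), array([ 0.5615, -0.0968]))]
wrist hook_tip [(0.98, array([374., 231.]), array([0.545 , 0.0694])), (0.88, array([272., 258.]), array([0.443 , 0.0336]))]
top board0_mid [(0.68, array([463., 208.]), array([ 0.5687, -0.3761]))]
top board0_mid [(0.68, array([463., 208.]), array([ 0.571 , -0.3832]))]
top board1_mid []
top hook_grip [(0.83, array([333., 322.]), array([ 0.2903, -0.0477])), (0.81, array([439., 328.]), array([ 0.268 , -0.3141]))]
top hook_tip [(0.7, array([303., 260.]), array([0.4471, 0.0264])), (0.59, array([460., 393.]), array([ 0.1043, -0.3647]))]
scene board0_mid [(0.72, array([231., 355.]), array([ 0.5835, -0.4048]))]
scene board0_mid [(0.72, array([231., 355.]), array([ 0.565 , -0.3849]))]
scene board1_mid [(0.68, array([334., 210.]), array([0.4609, 0.2034])), (0.63, array([370., 228.]), array([0.5886, 0.1718]))]
scene hook_grip [(0.96, array([306., 276.]), array([ 0.5534, -0.0869])), (0.8, array([229., 236.]), array([ 0.2922, -0.043 ]))]
scene hook_tip [(0.7, array([336., 248.]), array([0.5476, 0.0615])), (0.6, array([294., 242.]), array([0.4405, 0.0306]))]
```

View pics/w8.png

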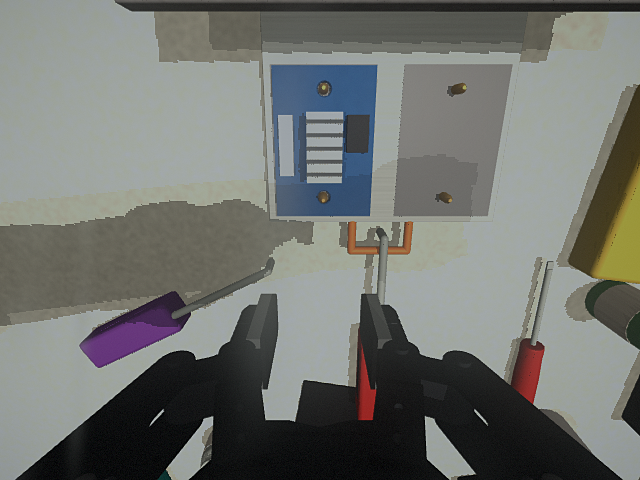

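The board sits flat with both pins showing through its holes at (324,88) and (323,197). Next is the second board.

>>> send_rows(
  moves=[0.168,-0.946,0,0,0,-0.077,0.1,0.168,-0.946,0,0,0,-0.077,0.1,0.168,-0.946,0,0,0,-0.077,0.1,0.168,-0.946,0,0,0,-0.077,0.1,0.168,-0.946,0,0,0,-0.077,0.1,0.168,-0.946,0,0,0,-0.077,0.1,0.168,-0.946,0,0,0,-0.077,0.1],
)

```text
time: 48.85
ee_pos: [0.5163, -0.078, 0.1996]
tcp_rot: [180.0, 0.0, 88.9]
wrist_force: [0.1, -0.4, -0.3]
opening: 0.0386
grasp_force: 0.0
```

>>> send_rows(
  moves=[0.168,-0.946,0,0,0,-0.077,0.1,0.168,-0.946,0,0,0,-0.077,0.1,0.168,-0.946,0,0,0,-0.077,0.1,0.168,-0.946,0,0,0,-0.077,0.1,0.168,-0.946,0,0,0,-0.077,0.1,0.168,-0.946,0,0,0,-0.077,0.1,0.168,-0.946,0,0,0,-0.077,0.1],
)

```text
time: 49.72
ee_pos: [0.5458, -0.2442, 0.1995]
tcp_rot: [-180.0, 0.0, 84.2]
wrist_force: [0.9, 0.6, 0.5]
opening: 0.0386
grasp_force: 0.0
```

>>> send_rows(
  moves=[0.168,-0.946,0,0,0,-0.077,0.1,0.168,-0.946,0,0,0,-0.077,0.1,0.168,-0.946,0,0,0,-0.077,0.1,0.168,-0.946,0,0,0,-0.077,0.1,0.168,-0.946,0,0,0,-0.077,0.1,0.168,-0.946,-0.5,0,0,-0.077,0.1,0,0,0,0,0,0,0.1,0,0,0,0,0,0,0.1],
)

```text
time: 50.72
ee_pos: [0.5707, -0.3847, 0.1871]
tcp_rot: [-180.0, -0.0, 80.3]
wrist_force: [0.3, 1.0, -0.9]
opening: 0.0386
grasp_force: 0.0
```

```bash
python3 - <<'E'
from h import *
W=shot('wrist','w9.png');o=bot.get_obs(); print(o['ee_pos'],o['tcp_rot'])
print([(round(r['p'],2),np.round(r['pixel']),ray(W,r['pixel'],.02)[:2].round(4)) for r in bot.landmark_of('wrist','board0_mid')[:2]])
for x in bot.trace('wrist','board0_mid')[:2]:
    ys,xs=np.where(x['region']); print(x['p'],x['extent'])
m=W['color'].astype(int); m=((m[...,2]-m[...,0]>45)&(m[...,2]>m[...,1]+15)).astype('uint8'); m[:, :150]=0
cs=max(cv2.findContours(m,cv2.RETR_EXTERNAL,cv2.CHAIN_APPROX_NONE)[0],key=cv2.contourArea)[:,0]
P=np.array([ray(W,p,.0075)[:2] for p in cs],np.float32)*1000
print(cv2.minAreaRect(P), cs.min(0),cs.max(0))
E
```

```text
[ 0.57082695 -0.38438117  0.18750034] [ 1.79980490e+02 -2.24792104e-03  8.03130852e+01]
[(0.7, array([318., 220.]), array([ 0.5709, -0.3885]))]
0.68 [270.1, 148.2, 366.6, 275.0]
0.32 [442.0, 21.3, 568.0, 170.6]
((569.9498291015625, -385.67132568359375), (124.3612060546875, 84.86756134033203), 80.3220443725586) [270 147] [363 273]
```

>>> send_rows(
  moves=[-0.02,-0.03,-1,0,0,0,0.1,0,0,-1,0,0,0,0.1,0,0,-1,0,0,0,0.1,0,0,-1,0,0,0,0.1,0,0,-1,0,0,0,0.1,0,0,-1,0,0,0,0.1,0,0,-0.5,0,0,0,0.1,0,0,-0.3,0,0,0,0.1],
)

```text
time: 51.88
ee_pos: [0.5704, -0.3851, 0.0171]
tcp_rot: [180.0, 0.0, 80.3]
wrist_force: [0.1, -0.1, 0.6]
opening: 0.0385
grasp_force: 0.0
```

>>> send_rows(
  moves=[0,0,0,0,0,0,0.1,0,0,0,0,0,0,0.7,0,0,0,0,0,0,0.7,0,0,0,0,0,0,0.7,0,0,0,0,0,0,0.7],
)

```text
time: 52.5
ee_pos: [0.5708, -0.3857, 0.0182]
tcp_rot: [179.9, 0.0, 80.3]
wrist_force: [0.2, -0.1, 6.3]
opening: 0.0269
grasp_force: 41.3
```

>>> send_rows(
  moves=[0,0,0.6,0,0,0,0.7,0,0,1,0,0,0,0.7,0,0,1,0,0,0,0.7,0,0,1,0,0,0,0.7,0,0,1,0,0,0,0.7,0,0,1,0,0,0,0.7,0.05,0.96,0,0,0,0.07,0.7,0.05,0.96,0,0,0,0.07,0.7],
)

```text
time: 53.5
ee_pos: [0.5727, -0.3371, 0.1579]
tcp_rot: [180.0, 0.0, 81.5]
wrist_force: [0.4, -0.7, -2.8]
opening: 0.0273
grasp_force: 40.4
```

>>> send_rows(
  moves=[0.05,0.96,0,0,0,0.07,0.7,0.05,0.96,0,0,0,0.07,0.7,0.05,0.96,0,0,0,0.07,0.7,0.05,0.96,0,0,0,0.07,0.7,0.05,0.96,0,0,0,0.07,0.7,0.05,0.96,0,0,0,0.07,0.7,0.05,0.96,0,0,0,0.07,0.7,0.05,0.96,0,0,0,0.07,0.7],
)

```text
time: 54.5
ee_pos: [0.5828, -0.1438, 0.157]
tcp_rot: [180.0, 0.0, 86.4]
wrist_force: [-0.2, 0.5, -1.8]
opening: 0.0269
grasp_force: 40.4
```

>>> send_rows(
  moves=[0.05,0.96,0,0,0,0.07,0.7,0.05,0.96,0,0,0,0.07,0.7,0.05,0.96,0,0,0,0.07,0.7,0.05,0.96,0,0,0,0.07,0.7,0.05,0.96,0,0,0,0.07,0.7,0.05,0.96,0,0,0,0.07,0.7,0.05,0.96,0,0,0,0.07,0.7,0.05,0.96,0,0,0,0.07,0.7],
)

```text
time: 55.5
ee_pos: [0.5925, 0.0482, 0.157]
tcp_rot: [-180.0, -0.0, 91.2]
wrist_force: [0.4, -1.2, -1.2]
opening: 0.0268
grasp_force: 40.3
```

>>> send_rows(
  moves=[0.05,0.96,0,0,0,0.07,0.7,0.05,0.96,0,0,0,0.07,0.7,0.05,0.96,0,0,0,0.07,0.7,0.05,0.96,0,0,0,0.07,0.7,0,0,-0.8,0,0,0,0.7,0,0,-0.8,0,0,0,0.7,0,0,-0.8,0,0,0,0.7,0,0,0,0,0,0,0.7],
)

```text
time: 56.5
ee_pos: [0.5965, 0.1431, 0.0955]
tcp_rot: [-179.8, 0.0, 93.6]
wrist_force: [0.1, -0.9, -1.8]
opening: 0.0271
grasp_force: 40.3
```

>>> send_rows(
  moves=[0,0,0,0,0,0,0.7],
)

```text
time: 56.62
ee_pos: [0.5979, 0.143, 0.098]
tcp_rot: [180.0, -0.0, 93.5]
wrist_force: [-0.5, 0.4, -1.3]
opening: 0.0268
grasp_force: 40.3
```

```bash
python3 - <<'E'
from h import *
from scipy.ndimage import label
W=shot('wrist','w10.png'); o=bot.get_obs(); e=o['ee_pos']; print(e.round(4),o['tcp_rot'].round(2))
im=W['color'].astype(int)
w=im[185:235,295:345]; m=(w[...,2]-w[...,0]<45); l,n=label(m); k=1+np.argmax([(l==i).sum() for i in range(1,n+1)]); ys,xs=np.where(l==k)
c=(295+(xs.min()+xs.max())/2,185+(ys.min()+ys.max())/2); print('hole px',c,len(xs),xs.max()-xs.min(),ys.max()-ys.min())
b=(im[...,2]-im[...,0]>45)
for col in(240,270,380,400): print(col,np.where(b[120:240,col])[0][:1]+120)
for row in(185,200): r=np.where(b[row,150:480])[0]+150; print(row,r.min(),r.max())
a=np.radians(o['tcp_rot'][2]); u=np.array([np.cos(a),np.sin(a)])
for z in(.084,.0865):
    h=ray(W,c,z)[:2]; print(z,'centre',(h-.045*u).round(4),'minus tcp',(h-.045*u-e[:2]).round(4))
E
```

```text
[0.5981 0.143  0.0982] [ 1.7992e+02 -1.0000e-02  9.3540e+01]
hole px (np.float64(318.5), np.float64(211.0)) 426 23 22
240 [174]
270 [174]
380 [174]
400 [174]
185 150 414
200 161 412
0.084 centre [0.5992 0.142 ] minus tcp [ 0.001  -0.0009]
0.0865 centre [0.5991 0.1427] minus tcp [ 0.001  -0.0003]
```

>>> send_rows(
  moves=[-0.03,0.31,0,0,0,0,0.7,-0.03,0.31,0,0,0,0,0.7,0,0,-0.5,0,0,0,0.7,0,0,-0.5,0,0,0,0.7,0,0,-0.1,0,0,0,0.7,0,0,0,0,0,0,0.7,0,0,0,0,0,0,0.7],
)

```text
time: 57.55
ee_pos: [0.5965, 0.158, 0.0699]
tcp_rot: [180.0, -0.0, 93.5]
wrist_force: [-0.4, -0.8, -1.6]
opening: 0.0272
grasp_force: 40.3
```

>>> send_rows(
  moves=[0,0,-0.13,0,0,0,0.7,0,0,-0.13,0,0,0,0.7,0,0,-0.13,0,0,0,0.7,0,0,0,0,0,0,0.7],
)

```text
time: 58.05
ee_pos: [0.596, 0.1581, 0.0593]
tcp_rot: [-180.0, 0.0, 93.5]
wrist_force: [-0.0, 0.2, -0.9]
opening: 0.0271
grasp_force: 40.3
```

Free of contact so far; continue down.

>>> send_rows(
  moves=[0.01,0.02,-0.12,0,0,0,0.7,0,0,-0.12,0,0,0,0.7,0,0,0,0,0,0,0.7],
)

```text
time: 58.42
ee_pos: [0.5963, 0.1586, 0.0534]
tcp_rot: [-180.0, 0.0, 93.5]
wrist_force: [0.8, 0.4, -1.1]
opening: 0.0272
grasp_force: 40.3
```

>>> send_rows(
  moves=[0,0,-0.16,0,0,0,0.7,0,0,-0.12,0,0,0,0.7,0,0,0,0,0,0,0.7],
)

```text
time: 58.8
ee_pos: [0.5963, 0.1586, 0.0463]
tcp_rot: [-180.0, 0.0, 93.5]
wrist_force: [0.2, -0.2, -1.5]
opening: 0.0269
grasp_force: 40.3
```

>>> send_rows(
  moves=[0,0,-0.1,0,0,0,0.7,0,0,-0.07,0,0,0,0.7,0,0,0,0,0,0,0.7],
)

```text
time: 59.18
ee_pos: [0.5967, 0.1587, 0.0441]
tcp_rot: [179.9, -0.0, 93.5]
wrist_force: [-3.6, -1.5, 9.4]
opening: 0.0271
grasp_force: 41.7
```

>>> send_rows(
  moves=[0,0,0,0,0,0,0.1,0,0,0,0,0,0,0.1,0,0,0,0,0,0,0.1,0,0,0.5,0,0,0,0.1,0,0,1,0,0,0,0.1,0,0,1,0,0,0,-0.1,-0.2,-0.5,1,0,0,0,-0.4,-0.2,-1,1,0,0,0,-0.4],
)

```text
time: 60.18
ee_pos: [0.5865, 0.1213, 0.1567]
tcp_rot: [180.0, -0.0, 93.6]
wrist_force: [1.6, 0.6, 0.3]
opening: 0.0598
grasp_force: 0.0
```

>>> send_rows(
  moves=[-0.2,-1,1,0,0,0,-0.4,-0.2,-1,0.8,0,0,0,-0.4,-0.2,-1,0,0,0,0,-0.4,-0.2,-1,0,0,0,0,-0.4,0,0,0,0,0,0,-0.4,0,0,0,0,0,0,-0.4],
)

```text
time: 60.92
ee_pos: [0.5667, 0.0215, 0.2006]
tcp_rot: [180.0, -0.0, 93.5]
wrist_force: [-0.0, -0.9, -0.1]
opening: 0.0595
grasp_force: 0.0
```

```bash
python3 - <<'E'
from h import *
W=shot('wrist','w11.png');o=bot.get_obs(); print(o['ee_pos'],o['tcp_rot'])
for q,z in(('board0_mid',.046),('hook_grip',.018),('hook_tip',.006),('eye',.024)):
    print(q,[(round(r['p'],2),np.round(r['pixel']),ray(W,r['pixel'],z)[:2].round(4)) for r in bot.landmark_of('wrist',q)[:2]])
E
```

```text
[0.5666778  0.02172423 0.20035793] [ 1.79978726e+02 -1.01465241e-02  9.35560342e+01]
board0_mid [(0.57, array([370.,  51.]), array([0.5992, 0.1574]))]
hook_grip [(0.76, array([ 49., 269.]), array([ 0.297 , -0.0559])), (0.6, array([305., 318.]), array([ 0.5605, -0.0969]))]
hook_tip [(0.9, array([301., 157.]), array([0.5481, 0.0705])), (0.82, array([193., 192.]), array([0.444 , 0.0304]))]
eye [(0.85, array([296., 160.]), array([0.5448, 0.0697]))]
```

View pics/w11.png

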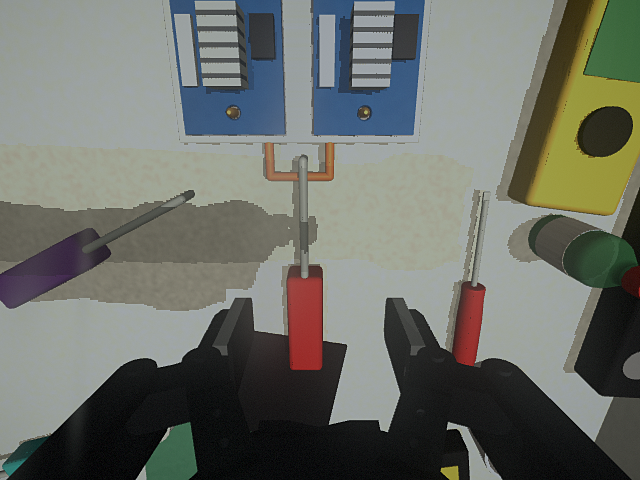

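Both boards are seated and the hook still rests in the eye, handle at (305,318). I'll regrasp it.

>>> send_rows(
  moves=[-0.05,-0.945,0,0,0,0,-0.4,-0.05,-0.945,0,0,0,0,-0.4,-0.05,-0.945,0,0,0,0,-0.4,-0.05,-0.945,0,0,0,0,-0.4,-0.05,-0.945,-0.5,0,0,0,-0.4,0,0,-1,0,0,0,-0.4,0,0,-1,0,0,0,-0.4,0,0,-1,0,0,0,-0.4],
)

```text
time: 62.18
ee_pos: [0.5603, -0.0967, 0.1117]
tcp_rot: [-180.0, -0.0, 93.6]
wrist_force: [-0.2, -0.0, 0.5]
opening: 0.0596
grasp_force: 0.0
```

>>> send_rows(
  moves=[0,0,-1,0,0,0,-0.4,0,0,-1,0,0,0,-0.4,0,0,-1,0,0,0,-0.4,0,0,-0.9,0,0,0,-0.4,0,0,0,0,0,0,-0.4],
)

```text
time: 62.8
ee_pos: [0.5591, -0.0965, 0.0133]
tcp_rot: [-179.8, -0.0, 93.6]
wrist_force: [-0.0, 0.6, -1.2]
opening: 0.0596
grasp_force: 0.0
```

>>> send_rows(
  moves=[0,0,0,0,0,0,0.4,0,0,0,0,0,0,0.4,0,0,0,0,0,0,0.4,0,0,0,0,0,0,0.4],
  squeeze=50,
)

```text
time: 63.3
ee_pos: [0.5612, -0.097, 0.0165]
tcp_rot: [179.9, 0.0, 93.5]
wrist_force: [-0.7, 0.4, 6.1]
opening: 0.035
grasp_force: 50.7
```

>>> send_rows(
  moves=[0,0,0.3,0,0,0,0.4,0,0,0,0,0,0,0.4,-0.02,0.3,0,0,0,0,0.4,-0.02,0.3,0,0,0,0,0.4,-0.025,0.4,0,0,0,0,0.4,-0.025,0.4,0,0,0,0,0.4],
)

```text
time: 64.05
ee_pos: [0.558, -0.0612, 0.0225]
tcp_rot: [180.0, 0.0, 93.5]
wrist_force: [1.8, -2.2, -1.8]
opening: 0.035
grasp_force: 50.3
```

>>> send_rows(
  moves=[-0.05,0.8,0,0,0,0,0.4,-0.05,0.8,0,0,0,0,0.4,-0.05,0.8,0,0,0,0,0.4,-0.05,0.8,0,0,0,0,0.4,-0.05,0.8,0,0,0,0,0.4,-0.05,0.8,0,0,0,0,0.4,-0.05,0.8,0,0,0,0,0.4,-0.05,0.8,0,0,0,0,0.4],
)

```text
time: 65.05
ee_pos: [0.5479, 0.0993, 0.0225]
tcp_rot: [-180.0, 0.0, 93.5]
wrist_force: [3.1, -3.4, -0.8]
opening: 0.0348
grasp_force: 50.3
```

>>> send_rows(
  moves=[-0.03,0.4,0,0,0,0,0.4,-0.02,0.3,0,0,0,0,0.4,-0.01,0.2,0,0,0,0,0.4,0,0,0,0,0,0,0.4],
)

```text
time: 65.55
ee_pos: [0.5464, 0.1208, 0.0224]
tcp_rot: [-180.0, -0.0, 93.6]
wrist_force: [0.0, 0.2, -2.1]
opening: 0.0351
grasp_force: 50.1
```

>>> send_rows(
  moves=[-0.01,0.2,0,0,0,0,0.4,-0.01,0.2,0,0,0,0,0.4],
)

```text
time: 65.8
ee_pos: [0.5463, 0.1234, 0.0226]
tcp_rot: [-180.0, 0.8, 93.2]
wrist_force: [3.6, -50.9, 3.3]
opening: 0.0356
grasp_force: 50.9
```

>>> send_rows(
  moves=[0,0.15,0,0,0,0,0.4,0,0,0,0,0,0,0.4],
)

```text
time: 66.05
ee_pos: [0.5466, 0.1263, 0.0226]
tcp_rot: [180.0, 0.9, 93.2]
wrist_force: [2.3, -43.4, 3.0]
opening: 0.0354
grasp_force: 51.1
```

>>> send_rows(
  moves=[0,-0.35,0,0,0,0,0.4,0,-0.35,0,0,0,0,0.4,0,0,0,0,0,0,0.4],
)

```text
time: 66.42
ee_pos: [0.546, 0.1165, 0.0225]
tcp_rot: [-180.0, -0.0, 93.5]
wrist_force: [0.3, 0.3, -2.0]
opening: 0.0355
grasp_force: 50.4
```

>>> send_rows(
  moves=[0,0,0.36,0,0,0,0.4,0,0,0.36,0,0,0,0.4,0,0,0.36,0,0,0,0.4,0,0,0.36,0,0,0,0.4,0,0,0,0,0,0,0.4],
)

```text
time: 67.05
ee_pos: [0.5466, 0.1169, 0.0596]
tcp_rot: [179.9, -0.0, 93.5]
wrist_force: [-0.2, -1.3, -3.1]
opening: 0.0349
grasp_force: 50.4
```

>>> send_rows(
  moves=[0.02,-0.5,0,0,0,0,0.4,0.02,-0.5,0,0,0,0,0.4,0,0,0,0,0,0,0.4],
)

```text
time: 67.42
ee_pos: [0.5469, 0.0904, 0.0582]
tcp_rot: [-180.0, 0.0, 93.4]
wrist_force: [0.5, 0.5, -2.1]
opening: 0.035
grasp_force: 50.5
```

>>> send_rows(
  moves=[-0.04,-0.93,0,0,0,0,0.4,-0.04,-0.93,0,0,0,0,0.4,-0.04,-0.93,0,0,0,0,0.4,-0.04,-0.93,0,0,0,0,0.4,-0.04,-0.93,0,0,0,0,0.4,-0.04,-0.93,0,0,0,0,0.4,-0.04,-0.93,0,0,0,0,0.4],
)

```text
time: 68.3
ee_pos: [0.5399, -0.0718, 0.0584]
tcp_rot: [-180.0, -0.0, 93.5]
wrist_force: [-0.1, 0.2, -2.5]
opening: 0.0351
grasp_force: 50.5
```

>>> send_rows(
  moves=[-0.04,-0.93,0,0,0,0,0.4,-0.04,-0.93,0,0,0,0,0.4,-0.04,-0.93,0,0,0,0,0.4,-0.04,-0.93,0,0,0,0,0.4,-0.04,-0.93,0,0,0,0,0.4,-0.04,-0.93,0,0,0,0,0.4,0,0,0,0,0,0,0.4],
)

```text
time: 69.18
ee_pos: [0.5338, -0.2117, 0.0583]
tcp_rot: [-180.0, -0.0, 93.4]
wrist_force: [0.1, 0.2, -2.2]
opening: 0.035
grasp_force: 50.5
```

>>> send_rows(
  moves=[0,0,-0.7,0,0,0,0.4,0,0,-0.6,0,0,0,0.4,0,0,-0.12,0,0,0,0.4,0,0,0,0,0,0,0.4],
)

```text
time: 69.68
ee_pos: [0.5339, -0.2101, 0.0226]
tcp_rot: [-180.0, -0.0, 93.6]
wrist_force: [-0.3, 0.2, -1.2]
opening: 0.0349
grasp_force: 50.5
```

>>> send_rows(
  moves=[0,0,-0.08,0,0,0,0.4,0,0,-0.06,0,0,0,0.4,0,0,0,0,0,0,0.4],
)

```text
time: 70.05
ee_pos: [0.5341, -0.2105, 0.0196]
tcp_rot: [180.0, 0.0, 93.5]
wrist_force: [-0.2, 0.5, -2.4]
opening: 0.035
grasp_force: 50.5
```

>>> send_rows(
  moves=[0,0,-0.06,0,0,0,0.4,0,0,-0.06,0,0,0,0.4,0,0,0,0,0,0,0.4],
)

```text
time: 70.42
ee_pos: [0.5342, -0.2107, 0.017]
tcp_rot: [180.0, 0.0, 93.5]
wrist_force: [-1.2, -1.2, 2.6]
opening: 0.035
grasp_force: 51.1
```

Contact. Release, rise and check everything.

>>> send_rows(
  moves=[0,0,0,0,0,0,-0.4,0,0,0,0,0,0,-0.4,0,0,0,0,0,0,-0.4,0,0,0.6,0,0,0,-0.4,0,0,1,0,0,0,-0.4,0,0,1,0,0,0,-0.4,0,0,1,0,0,0,-0.4,0,0,1,0,0,0,-0.4],
)

```text
time: 71.42
ee_pos: [0.5341, -0.2105, 0.1336]
tcp_rot: [179.9, 0.0, 93.5]
wrist_force: [0.3, -0.1, -0.5]
opening: 0.0598
grasp_force: 0.0
```

>>> send_rows(
  moves=[0,-0.5,1,0,0,0,-0.4,0,-1,1,0,0,0,-0.4,0,-1,1,0,0,0,-0.4,0,-1,0,0,0,0,-0.4,0,0,0,0,0,0,-0.4,0,0,0,0,0,0,-0.4],
)

```text
time: 72.18
ee_pos: [0.5337, -0.2977, 0.2056]
tcp_rot: [-179.9, -0.1, 93.5]
wrist_force: [-0.8, -0.1, 0.0]
opening: 0.0601
grasp_force: 0.0
```

```bash
python3 - <<'E'
from h import *
W=shot('wrist');S=shot('scene','s9.png');T=shot('top')
for n,c in(('wrist',W),('top',T),('scene',S)):
  for q,z in(('hook_grip',.022),('hook_tip',.006),('pad',0),('case0_mid',.148),('case1_mid',.148),('eye',.024)):
    print(n,q,[(round(r['p'],2),np.round(r['pixel']),ray(c,r['pixel'],z)[:2].round(4)) for r in bot.landmark_of(n,q)[:2]])
a=cv2.resize(S['color'][140:330,200:460,::-1],None,fx=3,fy=3,interpolation=cv2.INTER_CUBIC); cv2.imwrite('pics/c9.png',a)
E
```

```text
wrist hook_grip [(0.87, array([327., 104.]), array([ 0.5364, -0.1999])), (0.64, array([ 37., 210.]), array([ 0.2627, -0.3131]))]
wrist hook_tip []
wrist pad [(0.65, array([513., 234.]), array([ 0.7421, -0.3145]))]
wrist case0_mid []
wrist case1_mid [(0.69, array([326., 106.]), array([ 0.5333, -0.2062]))]
wrist eye []
top hook_grip [(0.66, array([337., 322.]), array([ 0.2886, -0.0573])), (0.61, array([392., 225.]), array([ 0.532 , -0.2008]))]
top hook_tip [(0.92, array([304., 261.]), array([0.4435, 0.0237])), (0.67, array([326., 233.]), array([ 0.5153, -0.0334]))]
top pad [(0.63, array([393., 223.]), array([ 0.5379, -0.2081])), (0.51, array([258., 122.]), array([0.8072, 0.1361]))]
top case0_mid [(0.91, array([185., 251.]), array([0.4725, 0.2977]))]
top case1_mid [(0.75, array([185., 198.]), array([0.5936, 0.2964]))]
top eye [(0.42, array([334., 145.]), array([ 0.737 , -0.0573]))]
scene hook_grip [(0.95, array([231., 236.]), array([ 0.3016, -0.0474])), (0.87, array([273., 297.]), array([ 0.5329, -0.1949]))]
scene hook_tip [(0.85, array([ 75., 286.]), array([ 0.105 , -0.3781])), (0.82, array([306., 266.]), array([ 0.5218, -0.041 ]))]
scene pad [(0.8, array([271., 309.]), array([ 0.5381, -0.2106])), (0.74, array([372., 200.]), array([0.5084, 0.3405]))]
scene case0_mid [(0.6, array([357., 157.]), array([0.4799, 0.295 ]))]
scene case1_mid [(0.77, array([395., 165.]), array([0.5907, 0.3033]))]
scene eye [(0.75, array([372., 202.]), array([0.5344, 0.2888])), (0.73, array([378., 340.]), array([ 0.7956, -0.2039]))]
```

View pics/c9.png

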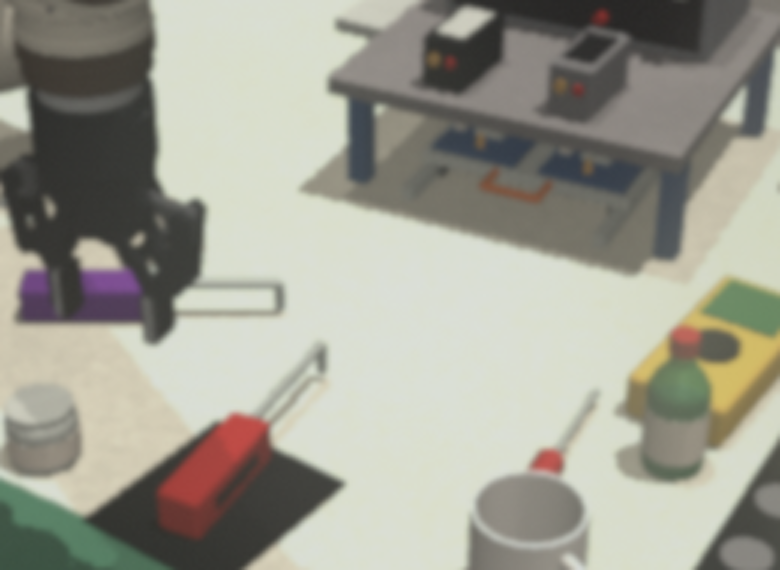

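The crop shows both cases upright on the riser, the loaded tray home with the eye at (515,190), and the hook upright on the pad at (215,475).

```bash
python3 -c "
from workcell import bot
print(bot.job_done())"
```

```text
the job is handed in; nothing more can be done
None
```

I handed the job in at about 72 s of the 210 s limit. In the last pictures both cases stand upright on the riser, the tray with both boards seated is pushed fully home, and the hook lies upright on the pad. The hand-in returned no verdict.

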